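# Fit the bearing stack into a robot chassis hub

### The arm

A 6-joint arm with a two-finger parallel gripper is mounted at the origin on the work surface. World frame = base frame: x ahead of the robot, y to its left, z up, the work surface at z = 0. Lengths are in m, angles in degrees, forces in N, time in s.
With the tool pointing down it reaches from about 0.4 to 0.825 m from the base axis. Payload 7 kg.
Tool frame: the origin (TCP) lies on the centre line of the jaws, within the pads' length; the fingertips stand 17 mm ahead of it and the grasp point (between the pads) lies 2 mm behind it; z points along the fingers, y is the direction in which the jaws open and shut (so a half turn about z gives the same grasp; the last joint's range is limited). The gripper opens to 88 mm and grips with 3 to 60 N. Pads are 19 mm wide; open, the fingers measure 130 mm over their backs; the gripper's body (78 mm by 193 mm) begins 47 mm behind the grasp point.
Start: joints at [16.507, 20.546, 0.682, 0, -70.136, -16.507], TCP at [0.675, -0, 0.244] pointing down, gripper open.
Joint ranges: [-176.03, 176.03], [-82.01, 121.73], [-58.28, 71.71], [-173.87, 95.51], [-174.79, -0.11], [-173.66, 173.66]. Speed limits (degrees/s): [136.94, 136.94, 172.46, 180, 180, 180].

### API

Orientations are given as [roll, pitch, yaw] about the fixed x, y, z axes, in that order (R = Rz(yaw) Ry(pitch) Rx(roll)).
In Python, from plant import telemetry, vision, close_job, recognise, silhouettes, place_of gives the robot as it stands.
- The arm moves only by the shell command python3 -m handwheel 'ROWS'. ROWS is JSON, a list that holds one entry, the list of rows, each a list of 5 numbers: the shift along the tool's x, y, z in m, then the turn about the tool's z in rad, then the closure, from 0 (fully open) to 1 (shut). In form: [[[tx, ty, tz, yaw, gripper], ...]]. A call has 1 to 20 rows; each row shifts and turns the commanded pose from where the row before left it, along the tool's axes as they then stand; what a row does not reach is not made up. A row lasts 1/12 s, in which the tool goes at most 41.7 mm and 7.16 degrees, less where a joint would pass 70% of its speed; a pose out of reach is approached as far as the arm can. A call with a gripper value outside its range is refused whole. The fingers move at their own pace and stop on an object; the grip force is fixed at half the most. Time passes only in rows, so rows that do not move let the fingers close. It gives the time, the measured TCP pose, the force and the opening at its end, in the units of the state.
- telemetry.get_obs(): the state, without advancing time (a new reading comes with each control period).
- vision.snapshot(name): name is "scene" or "side" or "wrist"; returns a dict with "color" (480x640x3 uint8, red, green, blue), "mtx" (3x3 intrinsics, pixels), "cam_to_world" (4x4, takes a point from camera to world coordinates); the wrist camera has in their place "tool_from_camera" (4x4, takes a point from camera to tool coordinates, whose origin is the TCP and whose axes are the flange's). Camera axes: x right, y down, z forward; pixel columns grow to the right and rows downward; lengths in m; the calibration is good to about 2 mm. A picture is of the moment at which its call begins: read the wrist's pose just before it. There is no depth.
- close_job(): hands the job in, once; it reports no verdict.
Trained networks look in a picture, given as the dict that the camera call returned (one of the last four; its "shot" number tells which), for a name from the list of things; names that differ only in an ending like _2 or _b are one class to them, and where a whole thing is asked for, a point or a joint stands for the part that bears it (a point fixed in the world has none). Each returns a list of dicts, best first, with "conf" (0 to 1); they miss things now and then, are a little off and sometimes report something else, mostly with a low value. They report only what shows in the picture. A call takes as long as a camera call. They do not tell look-alikes from the thing itself.
- recognise(name, picture): "xy" ([column, row] in pixels, amid what is visible of it).
- silhouettes(name, picture): "region" (480x640 bool, what is visible of it) and "xy" ([column, row] in pixels, amid what is visible of it).
- place_of(name, picture): "xy" ([column, row] in pixels: a listed point, or the origin of a listed thing).
The state is a dict: "clock": time; "joint_pos": joint angles; "qvel": joint speeds; "tau": joint torques, N m; "tool_pos": TCP position; "orientation": TCP orientation; "force": force on the tool from outside, world axes, zero at the start; "moment": the same for the moment, N m; "opening": finger opening in m.
Only numpy, scipy, OpenCV 4.12 (cv2) and the standard library are available. Lean on these libraries where they do the work, as an engineer would, in place of code of your own. Each camera call takes 0.05 s, during which the arm holds its last target.

### The job

Assemble the swivel hub of the robot chassis: into the upright bore of the bearing carrier put first the wide sealed bearing, then the plain spacer sleeve, then the narrow open bearing, so that each sits fully home on the one below and the last is flush with the rim. Lower each one all the way down instead of letting it drop into the bore, and leave the tape measure, breadboard and screwdriver where they are.

Things in the scene. Friction and masses are not known exactly. Their poses are not given: they have to be found in the camera images.
- hub: Fixed hub: plywood board 240 (x) x 184 x 12 mm on the bench; along its long edges two perforated aluminium channels, inner edges 61 mm and outer 91 mm from the middle, tops 44 mm above the bench; between them a bolted aluminium bearing carrier, flange 126 (x) x 112 mm with its top 20 mm above the bench. Origin on the bore axis at bench height; z up, x through both puller slots.
- hub_seat (a point): Centre of the flat shoulder (with a shaft hole) at the bottom of the bore, on the bore axis, 20 mm above the bench. Axes as the hub's.
- hub_rim (a point): Centre of the bore's mouth, 56 mm above the shoulder, 76 mm above the bench. The bore, 64.5 mm across, lies between two upright half-round walls (outside diameter 90 mm) on the hub's +y and -y sides; the rim has a lead-in chamfer 3.5 mm wide and 5 mm deep. Axes as the hub's.
- hub_slot (a point): Foot of one of the two puller slots that part the walls, at the walls' outer edge, 45 mm from the bore axis on the hub's +x side, at flange height; the other is opposite (-x). Slots are open outwards, above and down to the flange, 40 mm wide at the bore, wider outwards: fingers holding a ring across its outside along the hub's x can go down in them to the flange.
- wide_bearing: The wide ball bearing: bright steel inner and outer rings, closed on both faces by a black rubber seal. Outside diameter 62 mm, hole 30 mm, height 24 mm, about 0.29 kg. Starts flat on the bench; its yaw means nothing, either face may go down. Origin at its centre (half its height up), z along its axis. Home: centre 12 mm above the shoulder.
- sleeve: The spacer sleeve: a plain thin-walled tube of dark steel, outside diameter 62 mm, hole 54 mm (wall 4 mm), height 18 mm, about 0.10 kg. Starts flat on the bench; its yaw means nothing, either face may go down. Origin at its centre (half its height up), z along its axis. Home, on the wide bearing: centre 33 mm above the shoulder.
- narrow_bearing: The narrow ball bearing: bright steel inner and outer rings, open faces with 11 balls seen between them. Outside diameter 62 mm, hole 35 mm, height 14 mm, about 0.155 kg. Starts flat on the bench; its yaw means nothing, either face may go down. Origin at its centre (half its height up), z along its axis. Home, on the sleeve: centre 49 mm above the shoulder, upper face flush with the rim.
- tape_measure: Bystander: grey and black pocket tape measure standing on edge, 72 x 40 x 62 mm (x, y, z). Origin at the centre of its underside.
- breadboard: Bystander: white solderless breadboard lying flat, 82 x 55 x 9 mm (x, y, z). Origin at the centre of its underside.
- screwdriver: Bystander: black-handled screwdriver lying flat, 190 mm long along its x, handle towards -x.
Not all that is in view belongs to the job. Leave any green look-alike of the wide_bearing alone.

How it is judged (in metres and radians):
On the way, in this order (a step that is already met when the one before it is completed fails the run):
1. the wide bearing sits on the shoulder at the bottom of the bore (z of wide_bearing in the frame of hub_seat between 0.0095 and 0.0145 m and horizontal distance between wide_bearing and hub_seat below 0.004 m and angle between the z axis of wide_bearing and the z axis of hub, either way round below 0.07 rad), for 0.2 s.
2. the sleeve sits on the wide bearing in the bore (all of step 1 and z of sleeve in the frame of hub_seat between 0.0305 and 0.0355 m and horizontal distance between sleeve and hub_seat below 0.004 m and angle between the z axis of sleeve and the z axis of hub, either way round below 0.07 rad), for 0.2 s.
At the end, for the whole second after the job is handed in: All three rings are in the bore and at rest (under 0.02 m/s): above the shoulder, the wide bearing's centre is at 12 mm, the sleeve's at 33 mm and the narrow bearing's at 49 mm, each within 2.5 mm in height, within 4 mm of the bore axis and within 0.07 rad of square to it (all of step 2 and z of narrow_bearing in the frame of hub_seat between 0.0465 and 0.0515 m and horizontal distance between narrow_bearing and hub_seat below 0.004 m and angle between the z axis of narrow_bearing and the z axis of hub, either way round below 0.07 rad and linear speed of each of wide_bearing, sleeve, narrow_bearing below 0.02 m/s); the robot touches nothing.
It fails at once if a ring within 20 mm of the bore axis and with its centre less than 60 mm above the shoulder moves faster than 0.5 m/s: it was dropped or thrown into the bore ((horizontal distance between wide_bearing and hub_seat below 0.02 m and z of wide_bearing in the frame of hub_seat below 0.06 m and linear speed of wide_bearing above 0.5 m/s) or (horizontal distance between sleeve and hub_seat below 0.02 m and z of sleeve in the frame of hub_seat below 0.06 m and linear speed of sleeve above 0.5 m/s) or (horizontal distance between narrow_bearing and hub_seat below 0.02 m and z of narrow_bearing in the frame of hub_seat below 0.06 m and linear speed of narrow_bearing above 0.5 m/s)).
It fails at once if the tape measure, breadboard or screwdriver is moved more than 30 mm (distance of any of tape_measure, breadboard, screwdriver from where it was at the start of the episode above 0.03 m).
It also fails if it takes over 72 s, if anything falls off the work surface, if the arm or the gripper's body presses on something with over 40 N, if the wrist force passes 120 N, or if a joint passes its speed limit or range.

## Working session

There is one attempt and no reset: what is moved stays moved. The work goes in short steps, Python scripts to look and compute and a shell command to move; the robot and the scene stay as the last step left them, time stands still between calls to the robot, and variables do not carry over. Pictures are saved under pics/ and viewed, and the job is handed in when it is done.

```bash
ls; mkdir -p pics; python3 - <<'E'
from plant import telemetry, vision
import cv2
o=telemetry.get_obs(); print({k:o[k] for k in('clock','tool_pos','orientation','opening','force')})
for n in('scene','side','wrist'):
    s=vision.snapshot(n); cv2.imwrite(f'pics/{n}0.png',s['color'][:,:,::-1])
    print(n,s['mtx'].round(1).tolist(),(s.get('cam_to_world') if 'cam_to_world' in s else s['tool_from_camera']).round(3).tolist())
E
```

```text
pics
{'clock': 0.0, 'tool_pos': array([ 6.74555823e-01, -2.54827482e-05,  2.42623998e-01]), 'orientation': array([ 1.79906883e+02, -9.14397473e-03, -9.00074435e+01]), 'opening': 0.08778022650081074, 'force': array([-0.52101703,  0.16770282,  0.25467931])}
scene [[446.4, 0.0, 315.0], [0.0, 446.4, 244.1], [0.0, 0.0, 1.0]] [[0.691, 0.398, -0.603, 1.146], [0.722, -0.397, 0.566, -0.628], [-0.014, -0.827, -0.562, 0.618], [0.0, 0.0, 0.0, 1.0]]
side [[528.6, 0.0, 314.6], [0.0, 528.6, 234.2], [0.0, 0.0, 1.0]] [[0.985, -0.128, 0.119, 0.452], [-0.174, -0.646, 0.743, -0.775], [-0.018, -0.752, -0.658, 0.73], [0.0, 0.0, 0.0, 1.0]]
wrist [[405.3, 0.0, 315.4], [0.0, 405.3, 232.6], [0.0, 0.0, 1.0]] [[0.0, -0.97, -0.245, 0.066], [1.0, 0.0, 0.001, 0.001], [-0.001, -0.245, 0.97, -0.14], [0.0, 0.0, 0.0, 1.0]]
```

View pics/scene0.png

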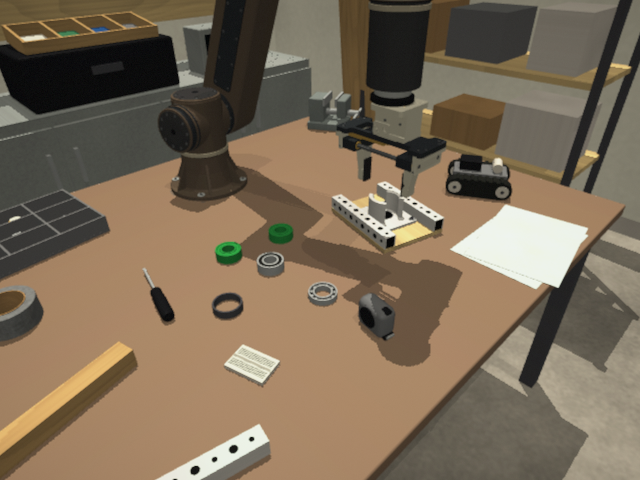

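View pics/side0.png

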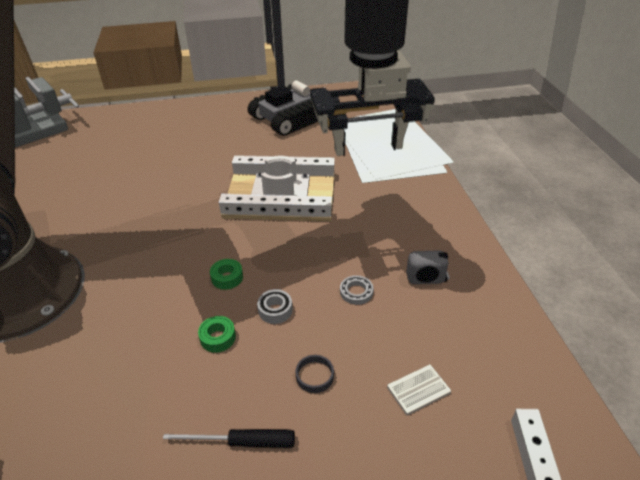

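View pics/wrist0.png

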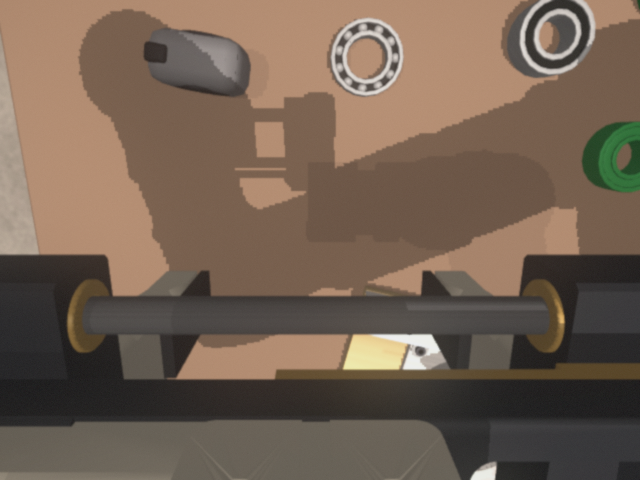

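Side picture: the wide bearing is silver with black seals at (275,306). The greens at (226,274) and (217,334) are look-alikes. The sleeve is at (314,373), the narrow bearing at (357,289), and the hub at about (278,190). Next I measure them.

```bash
cat > h.py <<'E'
import numpy as np, cv2
from scipy.optimize import least_squares
from plant import telemetry, vision, recognise, silhouettes, place_of
from scipy.spatial.transform import Rotation as R
def T_cam(s,obs=None):
    if 'cam_to_world' in s: return s['cam_to_world']
    T=np.eye(4); T[:3,:3]=R.from_euler('xyz',obs['orientation'],degrees=True).as_matrix(); T[:3,3]=obs['tool_pos']
    return T@s['tool_from_camera']
def proj(P,K,T):
    P=np.atleast_2d(P); c=(P-T[:3,3])@T[:3,:3]; p=c@K.T; return p[:,:2]/p[:,2:]
def ray(px,K,T,z):
    d=T[:3,:3]@np.linalg.inv(K)@np.array([*px,1.]); o=T[:3,3]; return o+d*(z-o[2])/d[2]
def tri(obsn):
    A=[];b=[]
    for px,K,T in obsn:
        d=T[:3,:3]@np.linalg.inv(K)@np.array([*px,1.]); d/=np.linalg.norm(d); M=np.eye(3)-np.outer(d,d); A.append(M); b.append(M@T[:3,3])
    x=np.linalg.lstsq(np.vstack(A),np.hstack(b),rcond=None)[0]
    return x,[np.linalg.norm(M@x-bb) for M,bb in zip(A,b)]
th=np.linspace(0,2*np.pi,60,endpoint=False)
def hullc(P):
    h=cv2.convexHull(P.astype(np.float32)); m=cv2.moments(h); return np.array([m['m10']/m['m00'],m['m01']/m['m00']]),m['m00']
def ringhull(x,y,z0,h,K,T,r=.031):
    c=np.c_[x+r*np.cos(th),y+r*np.sin(th)]
    return hullc(proj(np.vstack([np.c_[c,0*th+z0],np.c_[c,0*th+z0+h]]),K,T))
def ringfit(region,h,K,T,z0=0.):
    ys,xs=np.nonzero(region); c,a=hullc(np.c_[xs,ys]); g=ray(c,K,T,z0+h/2)[:2]
    s=least_squares(lambda v:ringhull(v[0],v[1],z0,h,K,T)[0]-c,g); return s.x, a/ringhull(*s.x,z0,h,K,T)[1]
E
python3 - <<'E'
from h import *
H=dict(wide_bearing=.024,sleeve=.018,narrow_bearing=.014)
pts={}
for cam in('side','scene'):
    s=vision.snapshot(cam);K=s['mtx'];T=T_cam(s)
    for n in H:
        for r in silhouettes(n,s)[:4]:
            f,a=ringfit(r['region'],H[n],K,T)
            m=s['color'][r['region']].mean(0).round()
            print(cam,n,round(r['conf'],2),np.round(r['xy']),f.round(4),'area ratio',round(a,2),m)
    for n in('hub_rim','hub_seat','hub_slot','hub'):
        for r in place_of(n,s)[:2]:
            print(cam,n,round(r['conf'],2),np.round(r['xy'],1)); 
            pts.setdefault(n,[]).append((r['xy'],K,T)) if r is not None else 0
            break
for n,v in pts.items():
    if len(v)==2: x,e=tri(v); print(n,x.round(4),np.round(e,4))
E
```

```text
side wide_bearing 0.94 [273. 303.] [ 0.4778 -0.1424] area ratio 0.89 [100.  98.  96.]
side wide_bearing 0.73 [229. 275.] [ 0.3971 -0.0447] area ratio 0.9 [33. 78. 39.]
side wide_bearing 0.65 [218. 337.] [ 0.3739 -0.1851] area ratio 0.98 [ 49. 110.  56.]
side sleeve 0.83 [313. 365.] [ 0.5235 -0.2918] area ratio 0.92 [57. 52. 51.]
side narrow_bearing 0.62 [355. 286.] [ 0.6321 -0.1273] area ratio 0.91 [117. 114. 112.]
side narrow_bearing 0.56 [253. 436.] [ 0.4011 -0.3773] area ratio 1.26 [56. 52. 50.]
side hub_rim 0.91 [281.7 167. ]
side hub_seat 0.76 [279.  187.3]
side hub_slot 0.95 [300.1 189.2]
side hub 0.96 [278.1 192.4]
scene wide_bearing 0.91 [228. 255.] [ 0.3783 -0.1853] area ratio 0.9 [ 37. 110.  47.]
scene wide_bearing 0.83 [282. 233.] [ 0.4009 -0.0441] area ratio 0.87 [28. 85. 36.]
scene wide_bearing 0.78 [271. 266.] [ 0.4819 -0.1432] area ratio 0.9 [104. 103.  96.]
scene sleeve 0.64 [231. 310.] [ 0.5274 -0.2921] area ratio 0.91 [52. 48. 46.]
scene narrow_bearing 0.71 [320. 299.] [ 0.6346 -0.1277] area ratio 0.84 [118. 117. 109.]
scene hub_rim 0.94 [384.5 196.1]
scene hub_seat 0.61 [382.1 214.4]
scene hub_slot 0.67 [396.8 224.4]
scene hub 0.46 [155.2 297.2]
hub_rim [0.5379 0.1885 0.0819] [0.0011 0.0011]
hub_seat [0.5293 0.1967 0.022 ] [0.0017 0.0017]
hub_slot [0.5773 0.1978 0.0103] [0.0005 0.0005]
hub [ 0.5453 -0.3726  0.2738] [0.1391 0.1391]
```

```bash
python3 -m handwheel '[[[-0.027,0.014,0,0,0],[-0.027,0.014,0,0,0],[-0.027,0.014,0,0,0],[-0.027,0.014,0,0,0],[-0.027,0.014,0,0,0],[-0.027,0.014,0,0,0],[-0.027,0.014,0,0,0],[-0.027,0.014,0,0,0],[-0.027,0.014,0,0,0],[-0.027,0.014,0,0,0],[0,0,0,0,0],[0,0,0,0,0]]]'
cat > look.py <<'E'
import sys
from h import *
name=sys.argv[1]; o=telemetry.get_obs(); s=vision.snapshot('wrist'); T=T_cam(s,o); K=s['mtx']
cv2.imwrite(f'pics/{name}.png',s['color'][:,:,::-1]); print(o['clock'],o['tool_pos'].round(4),o['orientation'].round(2))
np.savez(f'pics/{name}.npz',img=s['color'],T=T,K=K)
Z=dict(hub_rim=.076,hub_seat=.020,hub_slot=.020,hub=0.)
H=dict(wide_bearing=.024,sleeve=.018,narrow_bearing=.014)
for n in sys.argv[2:]:
    if n in Z:
        for r in place_of(n,s)[:3]: print(n,round(r['conf'],2),np.round(r['xy'],1),ray(r['xy'],K,T,Z[n]).round(4))
    else:
        for r in silhouettes(n,s)[:3]:
            f,a=ringfit(r['region'],H[n],K,T); print(n,round(r['conf'],2),np.round(r['xy'],1),f.round(4),round(a,2),s['color'][r['region']].mean(0).round())
        for r in place_of(n,s)[:3]: print('  place',round(r['conf'],2),np.round(r['xy'],1),ray(r['xy'],K,T,H[n]/2).round(4))
E
python3 look.py hub1 hub_rim hub_seat hub_slot hub
```

```text
clock: 1.95
tool_pos: [0.5343, 0.2714, 0.2437]
orientation: [-180.0, 0.0, -89.8]
force: [0.3, 0.2, -0.5]
opening: 0.0876
1.95 [0.5343 0.2714 0.2437] [-1.7999e+02  1.0000e-02 -8.9840e+01]
hub_rim 0.66 [322.  125.5] [0.5285 0.2023 0.076 ]
hub_seat 0.79 [321.2 131.2] [0.5282 0.2065 0.02  ]
hub_slot 0.9 [270.7 118.2] [0.5719 0.1957 0.02  ]
hub 0.55 [320.1 125. ] [0.529 0.201 0.   ]
```

View pics/hub1.png

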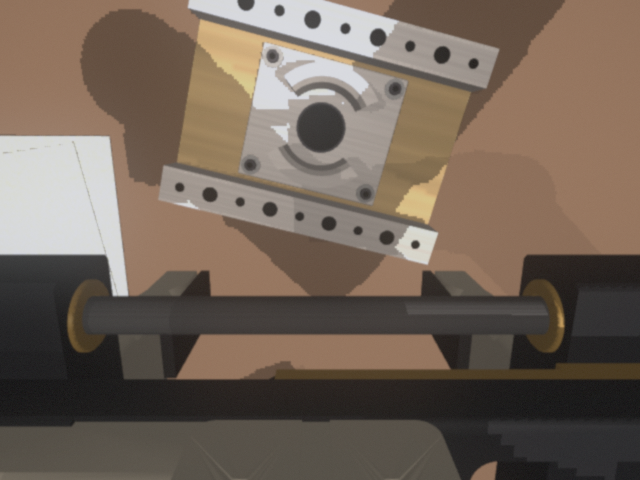

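The picture shows the hub with its bore at about (321,127), the channels running down to the right, so hub yaw is about -13.5°. I fit the pose from corners in all three cameras.

```bash
python3 - <<'E'
from h import *
d=np.load('pics/hub1.npz');im=cv2.cvtColor(d['img'],cv2.COLOR_RGB2BGR)
cv2.imwrite('pics/hub1c.png',cv2.resize(im[0:280,140:520],None,fx=2.1,fy=2.1,interpolation=cv2.INTER_CUBIC))
for c in('side','scene'):
    s=vision.snapshot(c);np.savez(f'pics/{c}1.npz',img=s['color'],T=T_cam(s),K=s['mtx']);im=s['color'][:,:,::-1]
    x,y=(210,140) if c=='side' else (320,150)
    cv2.imwrite(f'pics/{c}1c.png',cv2.resize(im[y:y+110,x:x+140],None,fx=5,fy=5,interpolation=cv2.INTER_CUBIC))
# initial wrist view check on narrow bearing
im=cv2.imread('pics/wrist0.png'); 
E
```

```text
(no output)
```

View pics/hub1c.png

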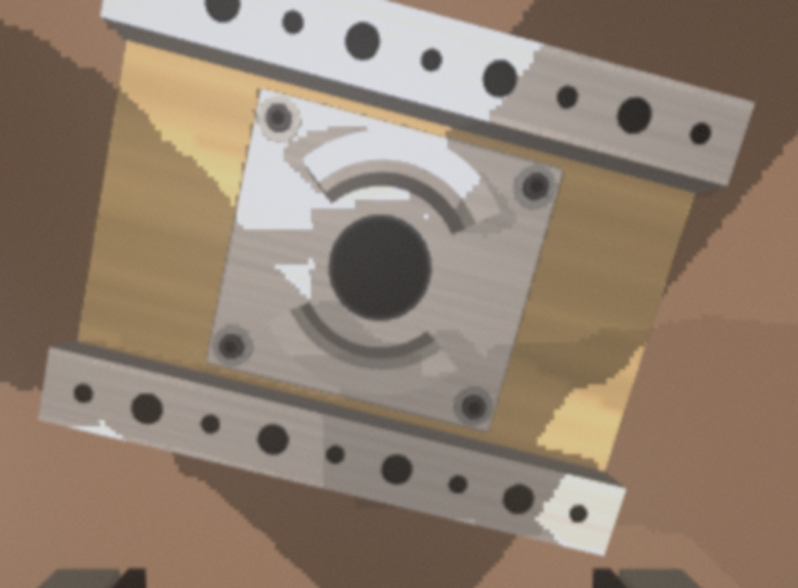

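View pics/side1c.png

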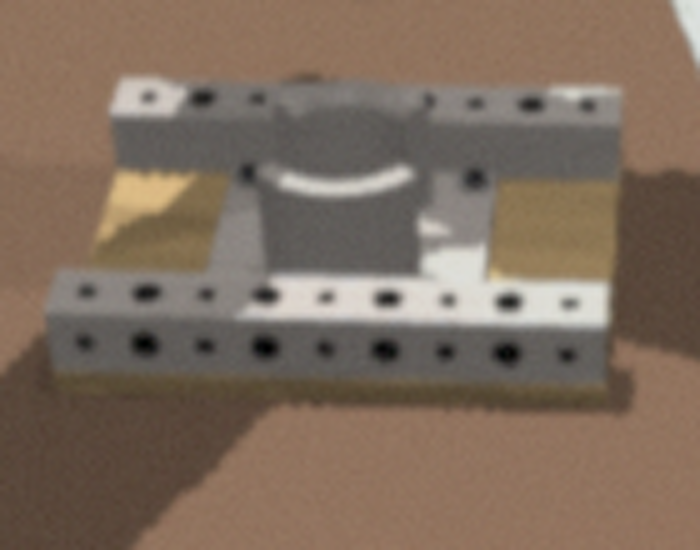

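View pics/scene1c.png

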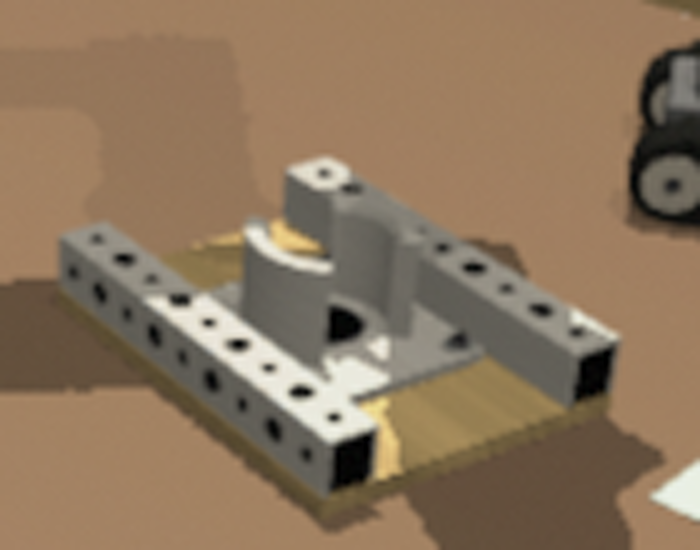

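```bash
cat > hubfit.py <<'E'
from h import *
W=[((120,61,44),(50,346)),((120,91,44),(39,418)),((-120,61,44),(625,488)),((-120,91,44),(606,554)),((-120,-61,44),(727,185)),((-120,-91,44),(754,103)),((120,-61,44),(102,17)),
((63,-56,20),(260,89)),((-63,-56,20),(562,172)),((-63,56,20),(491,431)),((63,56,20),(207,361)),((0,0,20),(381,267))]
S=[((-120,-91,44),(47,316)),((120,-91,44),(608,326)),((-120,-61,44),(62,270)),((-120,91,44),(120,78)),((120,91,44),(620,90)),((120,61,44),(617,122)),((-120,61,44),(112,115))]
C=[((-120,-91,44),(60,238)),((-120,-61,44),(105,223)),((120,-91,44),(330,447)),((120,-61,44),(377,430)),((-120,61,44),(287,175)),((120,91,44),(618,340)),((120,61,44),(573,358))]
def ld(f,L,sc,off):
    d=np.load(f'pics/{f}.npz');P=np.array([a for a,_ in L])/1e3;p=np.array([b for _,b in L])/sc+off;return P,p,d['K'],d['T']
D=dict(wrist=ld('hub1',W,2.1,[140,0]),side=ld('side1',S,5,[210,140]),scene=ld('scene1',C,5,[320,150]))
def res(v,D):
    o=[]
    for P,p,K,T in D:
        c,s=np.cos(v[2]),np.sin(v[2]); Q=P@np.array([[c,-s,0],[s,c,0],[0,0,1]]).T+[v[0],v[1],v[3] if len(v)>3 else 0]; o.append((proj(Q,K,T)-p).ravel())
    return np.hstack(o)
for n in D:
  for v0 in([.53,.2,-.23],[.53,.2,-.23,0]):
    r=least_squares(res,v0,args=([D[n]],)); print(n,r.x[:2].round(4),'yaw',np.degrees(r.x[2]).round(2),r.x[3:].round(4),'rms px',np.sqrt((r.fun**2).mean()).round(2))
E
python3 hubfit.py
```

```text
wrist [0.5283 0.2036] yaw -13.78 [] rms px 0.98
wrist [0.5283 0.2035] yaw -13.78 [-0.0024] rms px 0.7
side [0.5329 0.2003] yaw -13.32 [] rms px 0.42
side [0.5333 0.2072] yaw -13.33 [-0.005] rms px 0.31
scene [0.5371 0.1972] yaw -14.09 [] rms px 0.51
scene [0.5292 0.2081] yaw -13.88 [-0.0081] rms px 0.31
```

```bash
python3 -m handwheel '[[[0,-0.0034,0,0.0803,0],[0,-0.0034,0,0.0803,0],[0,-0.0034,0,0.0799,0],[0,0,0,0,0],[0,0,0,0,0]]]'
python3 look.py hub2 hub_rim hub_seat hub_slot; python3 - <<'E'
import numpy as np,cv2
d=np.load('pics/hub2.npz');im=cv2.cvtColor(d['img'],cv2.COLOR_RGB2BGR)
cv2.imwrite('pics/hub2c.png',cv2.resize(im[50:200,200:440],None,fx=3.3,fy=3.3,interpolation=cv2.INTER_CUBIC))
E
```

```text
clock: 2.72
tool_pos: [0.5453, 0.2687, 0.2434]
orientation: [180.0, -0.0, -103.7]
force: [0.4, 0.7, 0.3]
opening: 0.0876
2.7167 [0.5453 0.2687 0.2434] [ 1.7999e+02 -2.0000e-02 -1.0370e+02]
hub_rim 0.85 [314.7 127.2] [0.5286 0.2025 0.076 ]
hub_slot 0.85 [265.5 133. ] [0.5713 0.1967 0.02  ]
```

View pics/hub2c.png

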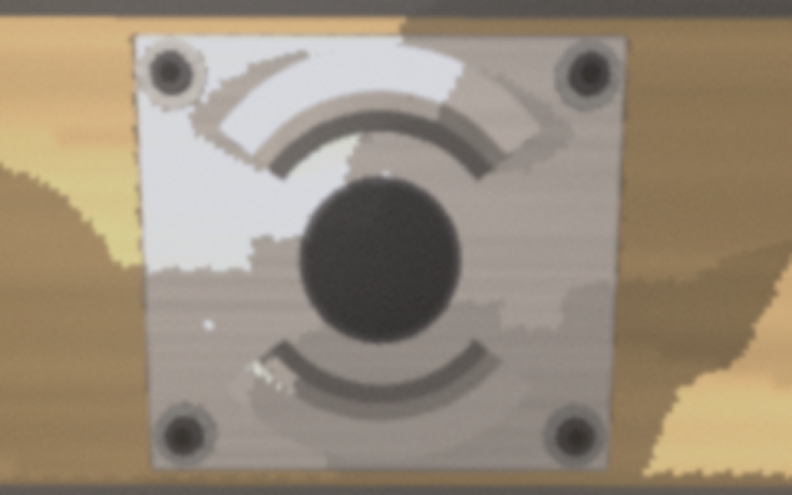

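Picture: the tool is now square to the hub, and the shaft hole sits at crop (380,260).

```bash
python3 - <<'E'
from h import *
d=np.load('pics/hub2.npz');K,T=d['K'],d['T']
f=lambda u,v,z:ray((200+u/3.3,50+v/3.3),K,T,z)
C=[f(134,36,.02),f(627,38,.02),f(607,469,.02),f(152,468,.02)]
c=np.mean(C,0);print('flange',c.round(4),[np.linalg.norm(C[i]-C[(i+1)%4]).round(4) for i in range(4)],np.degrees(np.arctan2(*(C[0]-C[1])[1::-1])),np.degrees(np.arctan2(*(C[3]-C[2])[1::-1])))
print('hole',f(380,260,.02).round(4))
for a,b,z in((110,405,.076),(131,385,.071)):
    A,B=f(380,a,z),f(380,b,z);print('rim',((A+B)/2).round(4),np.linalg.norm(A-B).round(4))
E
```

```text
flange [0.5285 0.2037 0.02  ] [np.float64(0.1249), np.float64(0.1099), np.float64(0.1244), np.float64(0.11)] -13.888495415081561 -13.814168379361654
hole [0.5285 0.2035 0.02  ]
rim [0.5286 0.204  0.076 ] 0.0636
rim [0.5286 0.2039 0.071 ] 0.0557
```

```bash
python3 -m handwheel '[[[0.0345,-0.0028,0,0,0],[0.0345,-0.0028,0,0,0],[0.0345,-0.0028,0,0,0],[0.0345,-0.0028,0,0,0],[0.0345,-0.0028,0,0,0],[0.0345,-0.0028,0,0,0],[0.0345,-0.0028,0,0,0],[0.0345,-0.0028,0,0,0],[0.0345,-0.0028,0,0,0],[0.0345,-0.0028,0,0,0],[0,0,0,0,0],[0,0,0,0,0],[0,0,0,0,0]]]'
python3 look.py w1 wide_bearing
```

```text
clock: 4.0
tool_pos: [0.4902, -0.0726, 0.2438]
orientation: [-180.0, 0.0, -103.8]
force: [1.2, -0.0, -0.8]
opening: 0.0876
4.0 [ 0.4902 -0.0726  0.2438] [-1.7997e+02  2.0000e-02 -1.0379e+02]
wide_bearing 0.68 [430.1 213.2] [ 0.3946 -0.0434] 0.93 [ 60. 104.  59.]
wide_bearing 0.59 [295.7 122.5] [ 0.4755 -0.1421] 0.95 [129. 122. 116.]
wide_bearing 0.57 [431.6  33.5] [ 0.3713 -0.1844] 0.96 [ 81. 160.  87.]
  place 0.91 [423.1 208.7] [ 0.3928 -0.0436  0.012 ]
  place 0.79 [419.2  42.7] [ 0.3711 -0.1852  0.012 ]
  place 0.62 [312.8 126.1] [ 0.4749 -0.1404  0.012 ]
```

View pics/w1.png

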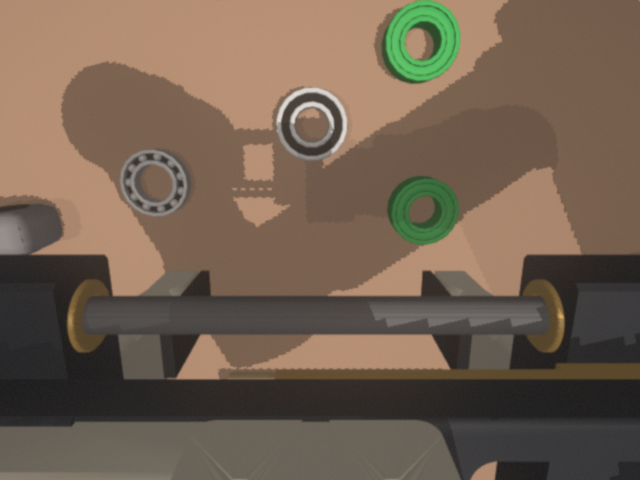

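The wide bearing candidates are silver with black seals at (312,124), green at (422,41) and green at (423,211). Silver fits the description. I confirm it in a crop.

```bash
cat > crop.py <<'E'
import sys,numpy as np,cv2
f,x,y,w,s=sys.argv[1],*map(int,sys.argv[2:6])
im=cv2.cvtColor(np.load(f'pics/{f}.npz')['img'],cv2.COLOR_RGB2BGR)
cv2.imwrite(f'pics/{f}_c{x}_{y}.png',cv2.resize(im[y:y+w,x:x+w],None,fx=s,fy=s,interpolation=cv2.INTER_CUBIC))
E
python3 crop.py w1 262 75 100 6
```

```text
(no output)
```

View pics/w1_c262_75.png

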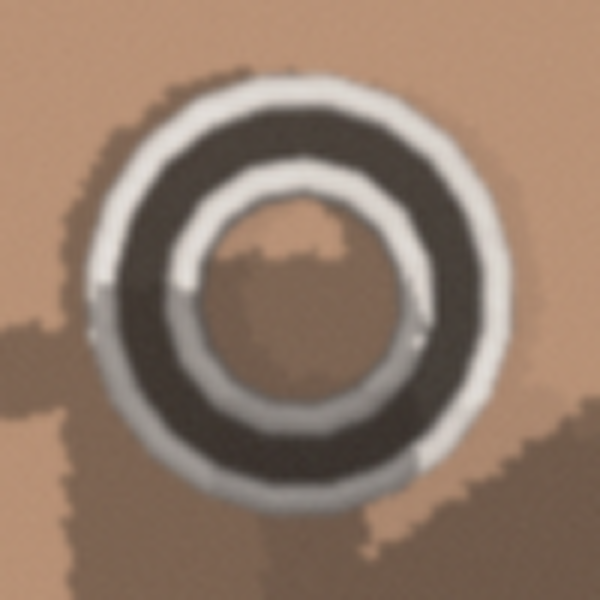

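The crop at (262,75) shows the bright rings with a black seal. Centre is at crop (300.5,296), pixel (312.1,124.3).

```bash
cat > go.py <<'E'
import sys
from h import *
o=telemetry.get_obs(); x,y=map(float,sys.argv[1:3])
t=np.radians(o['orientation'][2]); d=np.array([x,y])-o['tool_pos'][:2]
print('tool',o['tool_pos'].round(4),'yaw',o['orientation'][2].round(2),'need tx,ty',round(d@[np.cos(t),np.sin(t)],4),round(d@[np.sin(t),-np.cos(t)],4),'open',round(o['opening'],4),'F',o['force'].round(1))
E
python3 - <<'E'
from h import *
d=np.load('pics/w1.npz');print(ray((312.1,124.3),d['K'],d['T'],.024))
a=ray((262+117/6,75+296/6),d['K'],d['T'],.024);b=ray((262+484/6,75+296/6),d['K'],d['T'],.024);print(np.linalg.norm(a-b))
E
python3 go.py 0.4755 -0.1415
```

```text
[ 0.47505517 -0.14187951  0.024     ]
0.052473343444793805
tool [ 0.4904 -0.0717  0.2436] yaw -103.69 need tx,ty 0.0714 -0.0021 open 0.0877 F [ 1.   0.1 -0.4]
```

```bash
python3 -m handwheel '[[[0.0235,-0.0006,0.01,0,0],[0.0235,-0.0006,0.01,0,0],[0.0235,-0.0005,0.02,0,0],[0,0,0.025,0,0],[0,0,0.03,0,0],[0,0,0.03,0,0],[0,0,0.03,0,0],[0,0,0.025,0,0],[0,0,0,0,0],[0,0,0,0,0]]]'; python3 go.py 0.4751 -0.1417
```

```text
clock: 4.98
tool_pos: [0.4746, -0.1408, 0.0629]
orientation: [179.8, -0.1, -103.7]
force: [0.2, 0.7, 0.4]
opening: 0.0875
tool [ 0.4746 -0.1408  0.0629] yaw -103.68 need tx,ty 0.0007 -0.0007 open 0.0875 F [0.2 0.7 0.4]
```

```bash
python3 -m handwheel '[[[0,0,0.02,0,0],[0,0,0.015,0,0],[0,0,0.0075,0,0],[0,0,0,0,0],[0,0,0,0,0],[0,0,0,0,0.2],[0,0,0,0,0.6],[0,0,0,0,1],[0,0,0,0,1],[0,0,0,0,1],[0,0,0,0,1],[0,0,0,0,1],[0,0,0,0,1]]]'; python3 go.py 0.4751 -0.1417
```

```text
clock: 6.07
tool_pos: [0.4756, -0.1415, 0.0215]
orientation: [-179.9, 0.0, -103.8]
force: [-0.5, 0.4, 5.4]
opening: 0.06
tool [ 0.4756 -0.1415  0.0215] yaw -103.76 need tx,ty 0.0004 0.0004 open 0.06 F [-0.5  0.4  5.4]
```

```bash
python3 -m handwheel '[[[0,0,0,0,1],[0,0,-0.005,0,1],[0,0,-0.01,0,1],[0,0,-0.02,0,1],[0,0,-0.03,0,1],[0,0,-0.035,0,1],[0,0,-0.035,0,1],[0,0,-0.03,0,1],[0,0,-0.015,0,1],[0,0,0,0,1],[0,0,0,0,1]]]'; python3 - <<'E'
from h import *
o=telemetry.get_obs();print(o['tool_pos'],o['force'],o['opening'])
s=vision.snapshot('side');cv2.imwrite('pics/side2.png',s['color'][:,:,::-1])
p=proj(o['tool_pos'],s['mtx'],T_cam(s))[0].astype(int);print(p)
im=s['color'][max(0,p[1]-90):p[1]+60,p[0]-100:p[0]+100,::-1];cv2.imwrite('pics/side2c.png',cv2.resize(im,None,fx=3.9,fy=3.9,interpolation=cv2.INTER_CUBIC))
s=vision.snapshot('wrist');cv2.imwrite('pics/w2.png',s['color'][:,:,::-1])
E
```

```text
clock: 6.98
tool_pos: [0.4745, -0.1413, 0.2012]
orientation: [-180.0, 0.1, -103.8]
force: [0.1, 0.4, -3.9]
opening: 0.06
[ 0.47450567 -0.1412673   0.20120033] [ 0.05531375  0.3840014  -3.92320358] 0.06003433573751312
[263 225]
```

View pics/side2c.png

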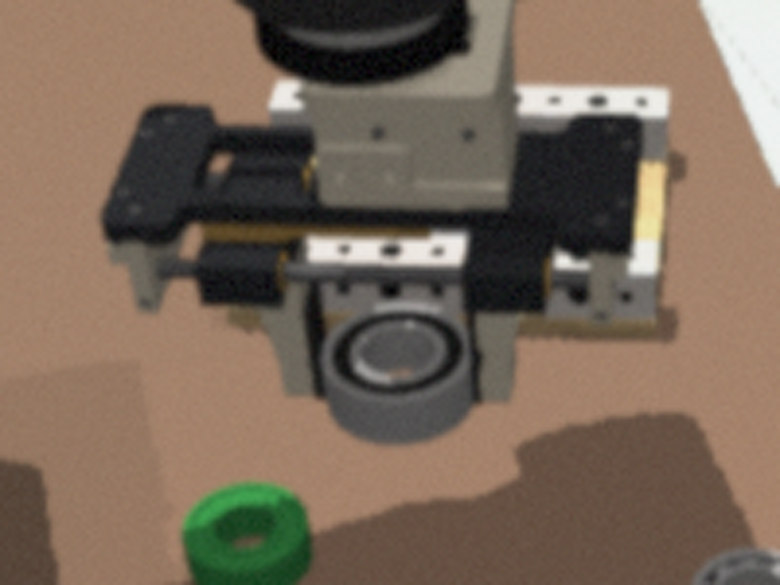

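View pics/w2.png

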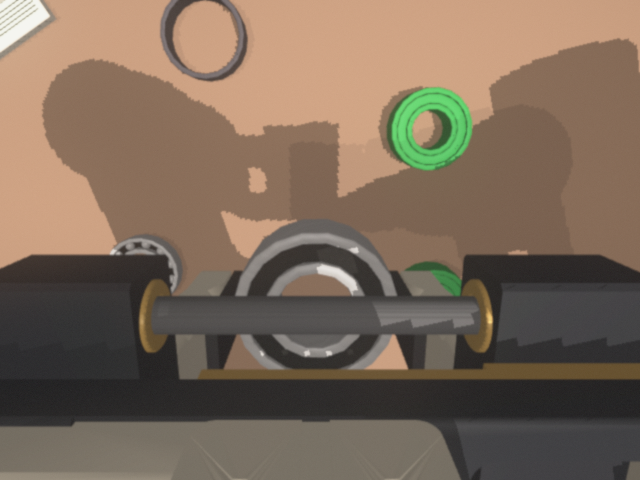

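Picture: the wide bearing is held level between the pads. I check its offset in the tool frame against the wrist image.

```bash
cat > held.py <<'E'
import sys
from h import *
# overlay held ring top circle for assumed offsets
f,ztop=sys.argv[1],float(sys.argv[2]); dxs=[float(a) for a in sys.argv[3:]]
s=vision.snapshot('wrist'); K,T=s['mtx'],s['tool_from_camera']; im=s['color'][:,:,::-1].copy(); im=cv2.resize(im[190:400,200:440],None,fx=3.3,fy=3.3,interpolation=cv2.INTER_CUBIC)
for i,dx in enumerate(dxs):
    P=np.c_[dx+.031*np.cos(th),.031*np.sin(th),0*th+ztop]; p=((proj(P,K,T)-[200,190])*3.3).astype(int); cv2.polylines(im,[p.reshape(-1,1,2)],True,[(0,0,255),(0,255,0),(255,0,0)][i],1)
cv2.imwrite(f'pics/{f}.png',im)
E
python3 held.py held1 -0.004 0 0.003
```

```text
(no output)
```

View pics/held1.png

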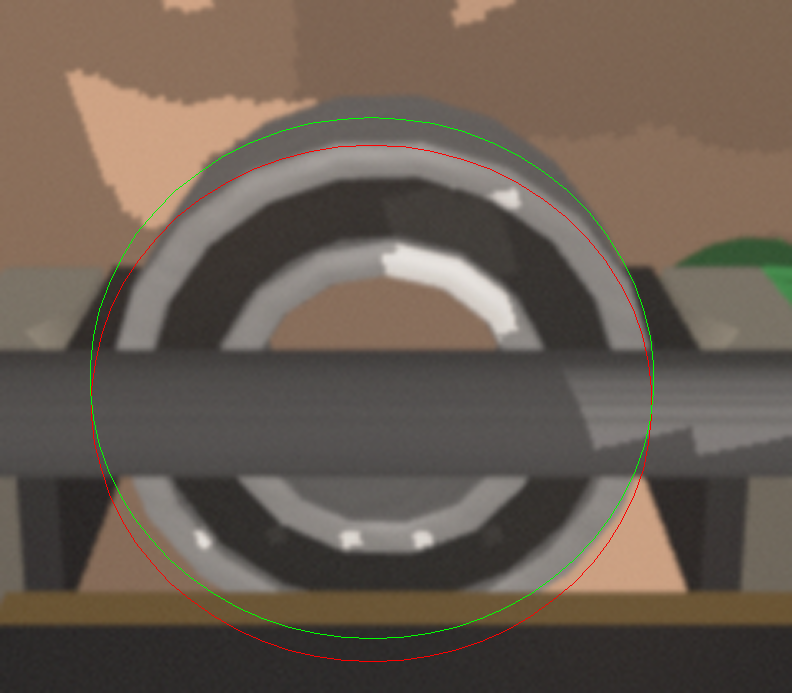

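```bash
python3 go.py 0.5293 0.2035
```

```text
tool [ 0.4737 -0.1414  0.1993] yaw -103.8 need tx,ty -0.3482 0.0283 open 0.06 F [ 0.6  0.1 -3. ]
```

```bash
python3 -m handwheel '[[[-0.015,0.001,0,0,1],[-0.03,0.003,0,0,1],[-0.035,0.003,0,0,1],[-0.035,0.003,0,0,1],[-0.035,0.003,0,0,1],[-0.035,0.003,0,0,1],[-0.035,0.003,0,0,1],[-0.035,0.003,0,0,1],[-0.035,0.003,0,0,1],[-0.03,0.0018,0,0,1],[-0.018,0.001,0,0,1],[-0.01,0,0,0,1],[0,0,0.02,0,1],[0,0,0.03,0,1],[0,0,0.025,0,1],[0,0,0.01,0,1],[0,0,0,0,1],[0,0,0,0,1],[0,0,0,0,1]]]'; python3 go.py 0.5293 0.2035; python3 go.py 0.5293 0.2035;  python3 - <<'E'
from h import *
for c,(x,y) in dict(side=(210,110),scene=(320,130)).items():
    s=vision.snapshot(c);im=s['color'][y:y+110,x:x+140,::-1]; cv2.imwrite(f'pics/{c}3c.png',cv2.resize(im,None,fx=5.5,fy=5.5,interpolation=cv2.INTER_CUBIC))
E
```

```text
clock: 8.72
tool_pos: [0.5319, 0.2033, 0.1174]
orientation: [-179.9, 0.1, -103.8]
force: [-0.4, -0.4, -1.7]
opening: 0.0597
tool [0.5319 0.2033 0.1174] yaw -103.78 need tx,ty 0.0004 0.0025 open 0.0597 F [-0.4 -0.4 -1.7]
tool [0.5319 0.2033 0.1174] yaw -103.78 need tx,ty 0.0004 0.0025 open 0.0597 F [-0.4 -0.4 -1.7]
```

View pics/side3c.png

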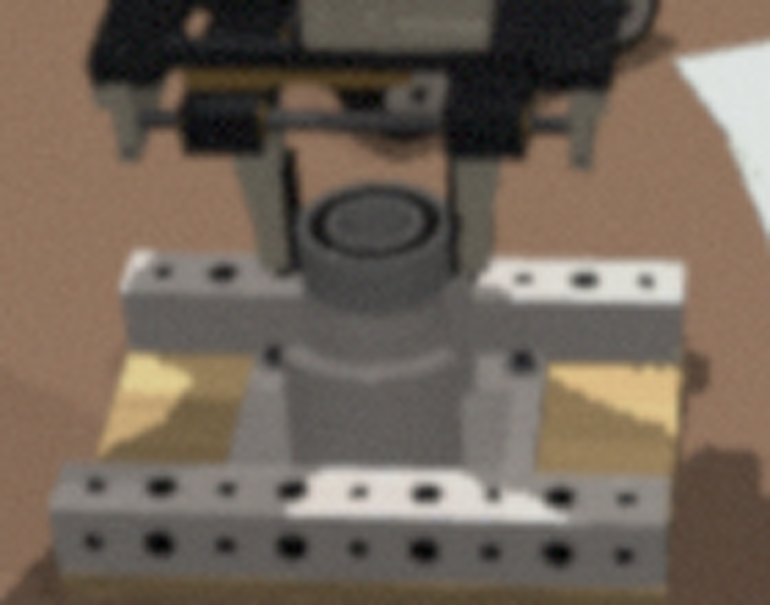

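View pics/scene3c.png

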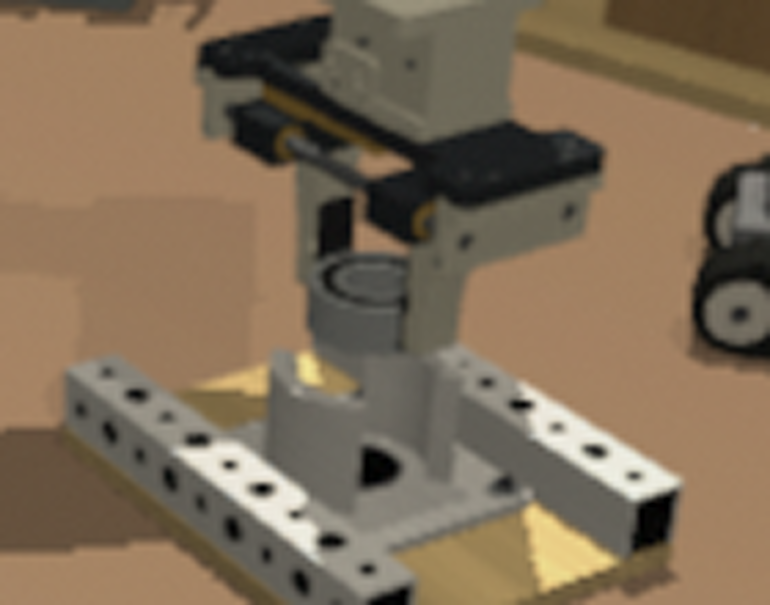

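```bash
python3 - <<'E'
from h import *
q=[]
for i in range(6):
    q.append(telemetry.get_obs()['tool_pos']); s=vision.snapshot('side')
q=np.array(q);print(q.mean(0).round(4),q.std(0).round(4)); K,T=s['mtx'],T_cam(s)
zt=q[:,2].mean()+.004
print('side: ring',ray((210+375/5.5,110+225/5.5),K,T,zt).round(4),'hub side-fit .5329 .2003')
s=vision.snapshot('scene');K,T=s['mtx'],T_cam(s)
print('scene: ring',ray((320+370/5.5,130+277/5.5),K,T,zt).round(4),'hub scene-fit .5371 .1972')
E
python3 go.py 0.5293 0.2035
```

```text
[0.5314 0.2034 0.1172] [0.0002 0.0001 0.0004]
side: ring [0.5333 0.1942 0.1212] hub side-fit .5329 .2003
scene: ring [0.536  0.1966 0.1212] hub scene-fit .5371 .1972
tool [0.531  0.2032 0.1164] yaw -103.77 need tx,ty 0.0001 0.0017 open 0.0601 F [ 0.5 -0.  -2.6]
```

```bash
python3 -m handwheel '[[[0,0,0.01,0,1],[0,0,0.008,0,1],[0,0,0.004,0,1],[0,0,0,0,1]]]'; python3 -m handwheel '[[[0,0,0.003,0,1],[0,0,0.002,0,1],[0,0,0,0,1]]]';python3 -m handwheel '[[[0,0,0.002,0,1],[0,0,0.002,0,1],[0,0,0,0,1]]]'; python3 go.py 0.5293 0.2035
```

```text
clock: 9.5
tool_pos: [0.5299, 0.2025, 0.0922]
orientation: [179.9, -0.1, -103.8]
force: [-1.2, 0.4, -3.0]
opening: 0.0603
clock: 9.75
tool_pos: [0.5308, 0.2031, 0.0886]
orientation: [180.0, -0.0, -103.8]
force: [0.9, -1.0, -3.1]
opening: 0.0602
clock: 10.0
tool_pos: [0.5307, 0.2031, 0.0848]
orientation: [180.0, -0.0, -103.8]
force: [0.0, -0.5, -2.0]
opening: 0.0602
tool [0.5307 0.2031 0.0848] yaw -103.79 need tx,ty -0.0001 0.0015 open 0.0602 F [ 0.  -0.5 -2. ]
```

It entered the bore without force. Continuing down.

```bash
python3 -m handwheel '[[[0,0,0.006,0,1],[0,0,0.008,0,1],[0,0,0.008,0,1],[0,0,0,0,1]]]'; python3 -m handwheel '[[[0,0,0.008,0,1],[0,0,0.006,0,1],[0,0,0.003,0,1],[0,0,0,0,1]]]';python3 -m handwheel '[[[0,0,0.002,0,1],[0,0,0,0,1],[0,0,0,0,1]]]'; python3 go.py 0.5293 0.2035
```

```text
clock: 10.33
tool_pos: [0.5298, 0.2025, 0.0609]
orientation: [179.9, -0.1, -103.8]
force: [-0.5, 0.3, -4.5]
opening: 0.0599
clock: 10.67
tool_pos: [0.5304, 0.2028, 0.045]
orientation: [179.9, -0.1, -103.8]
force: [0.0, -0.5, -3.0]
opening: 0.0604
clock: 10.92
tool_pos: [0.531, 0.2032, 0.0442]
orientation: [-180.0, 0.0, -103.8]
force: [-0.6, 0.2, -3.5]
opening: 0.0597
tool [0.531  0.2032 0.0442] yaw -103.78 need tx,ty 0.0002 0.0017 open 0.0597 F [-0.6  0.2 -3.5]
```

```bash
python3 -m handwheel '[[[0,0,0.002,0,1],[0,0,0,0,1],[0,0,0,0,1]]]';python3 -m handwheel '[[[0,0,0.001,0,1],[0,0,0,0,1],[0,0,0,0,1]]]'; python3 -m handwheel '[[[0,0,0.001,0,1],[0,0,0,0,1],[0,0,0,0,1]]]'; python3 go.py 0.5293 0.2035
```

```text
clock: 11.17
tool_pos: [0.5309, 0.2031, 0.0421]
orientation: [-180.0, 0.0, -103.8]
force: [-0.5, 0.4, -3.6]
opening: 0.06
clock: 11.42
tool_pos: [0.5311, 0.2033, 0.0416]
orientation: [-180.0, 0.0, -103.8]
force: [-2.4, -0.4, 4.4]
opening: 0.0597
clock: 11.67
tool_pos: [0.531, 0.2032, 0.0415]
orientation: [-180.0, 0.0, -103.8]
force: [-6.5, -2.5, 14.3]
opening: 0.0605
tool [0.531  0.2032 0.0415] yaw -103.75 need tx,ty 0.0002 0.0017 open 0.0605 F [-6.5 -2.5 14.3]
```

Contact at the shoulder. I release and lift.

```bash
python3 -m handwheel '[[[0,0,-0.001,0,1],[0,0,0,0,0.3],[0,0,0,0,0.1],[0,0,0,0,0],[0,0,0,0,0],[0,0,0,0,0],[0,0,0,0,0]]]';python3 -m handwheel '[[[0,0,-0.01,0,0],[0,0,-0.02,0,0],[0,0,-0.02,0,0],[0,0,-0.035,0,0],[0,0,-0.035,0,0],[0,0,-0.035,0,0],[-0.022,0,-0.03,0,0],[-0.022,0,-0.017,0,0],[-0.022,0,0,0,0],[0,0,0,0,0],[0,0,0,0,0]]]'; python3 look.py hub3; python3 crop.py hub3 230 50 160 4
```

```text
clock: 12.25
tool_pos: [0.5309, 0.2031, 0.0409]
orientation: [180.0, -0.0, -103.8]
force: [-0.4, -0.0, 0.2]
opening: 0.0859
clock: 13.17
tool_pos: [0.5464, 0.2679, 0.2435]
orientation: [180.0, 0.0, -103.7]
force: [0.4, -0.1, -0.1]
opening: 0.0875
13.1667 [0.5464 0.2679 0.2435] [ 1.8000e+02  2.0000e-02 -1.0372e+02]
```

View pics/hub3_c230_50.png

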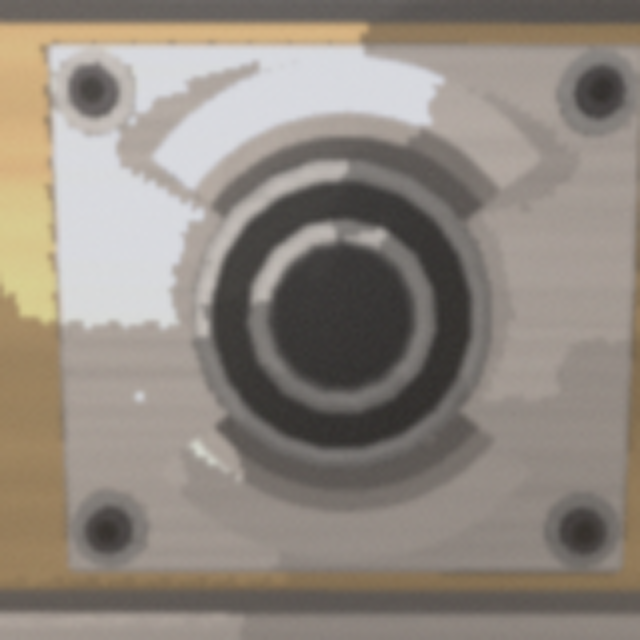

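Picture: the bearing is in the bore with its seal centred at crop (342,313).

```bash
python3 - <<'E'
from h import *
d=np.load('pics/hub3.npz');K,T=d['K'],d['T']
f=lambda u,v,z:ray((230+u/4,50+v/4),K,T,z)
print(f(342,313.5,.044).round(4)); 
for z in(.038,.044,.05): print(z,np.linalg.norm(f(212,313,z)-f(472,313,z)))
print(np.mean([f(48,44,.02),f(640,44,.02),f(621,572,.02),f(68,570,.02)],0).round(4))
E
python3 go.py .519 -.292; python3 -c "
from h import *
s=vision.snapshot('side')
for n in('tape_measure','screwdriver','breadboard'):
  r=place_of(n,s)[:1]
  for a in r: print(n,a['conf'],a['xy'],ray(a['xy'],s['mtx'],T_cam(s),0).round(3))
"
```

```text
[0.5293 0.2027 0.044 ]
0.038 0.05367679251195775
0.044 0.05274486986832461
0.05 0.05181294722469158
[0.5289 0.2035 0.02  ]
tool [0.5461 0.2671 0.243 ] yaw -103.75 need tx,ty 0.5495 -0.1066 open 0.0876 F [ 0.3 -0.7  0.7]
tape_measure 0.71 [425.3, 281.3] [ 0.767 -0.125  0.   ]
screwdriver 0.97 [229.6, 442.8] [ 0.384 -0.379  0.   ]
breadboard 0.77 [416.8, 392.8] [ 0.675 -0.351  0.   ]
```

```bash
python3 -m handwheel '[[[0.0319,-0.0071,0,0,0],[0.0319,-0.0071,0,0,0],[0.0319,-0.0071,0,0,0],[0.0319,-0.0071,0,0,0],[0.0319,-0.0071,0,0,0],[0.0319,-0.0071,0,0,0],[0.0319,-0.0071,0,0,0],[0.0319,-0.0071,0,0,0],[0.0319,-0.0071,0,0,0],[0.0319,-0.0071,0,0,0],[0.0319,-0.0071,0,0,0],[0.0319,-0.0071,0,0,0],[0.0319,-0.0071,0,0,0],[0.0319,-0.0071,0,0,0],[0.0319,-0.0071,0,0,0],[0,0,0,0,0],[0,0,0,0,0]]]'; python3 look.py s1 sleeve; python3 crop.py s1 260 75 120 5
```

```text
clock: 14.83
tool_pos: [0.5351, -0.2248, 0.2426]
orientation: [179.9, -0.0, -104.0]
force: [-0.2, 0.9, -0.7]
opening: 0.0874
14.8333 [ 0.5351 -0.2248  0.2426] [ 1.7994e+02 -1.0000e-02 -1.0399e+02]
sleeve 0.64 [481.2 476. ] [0.4277 0.1238] 0.02 [94. 79. 61.]
sleeve 0.6 [338.4 128.9] [ 0.5212 -0.2914] 0.97 [96. 84. 80.]
sleeve 0.35 [244.3 335.8] [ 0.6285 -0.127 ] 0.7 [105. 100.  96.]
```

View pics/s1.png

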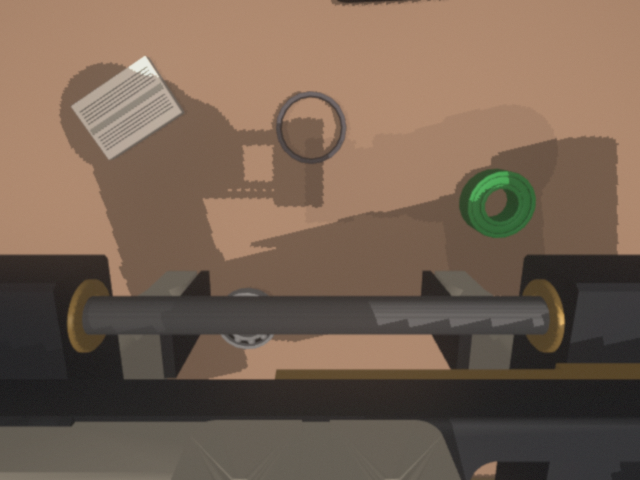

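View pics/s1_c260_75.png

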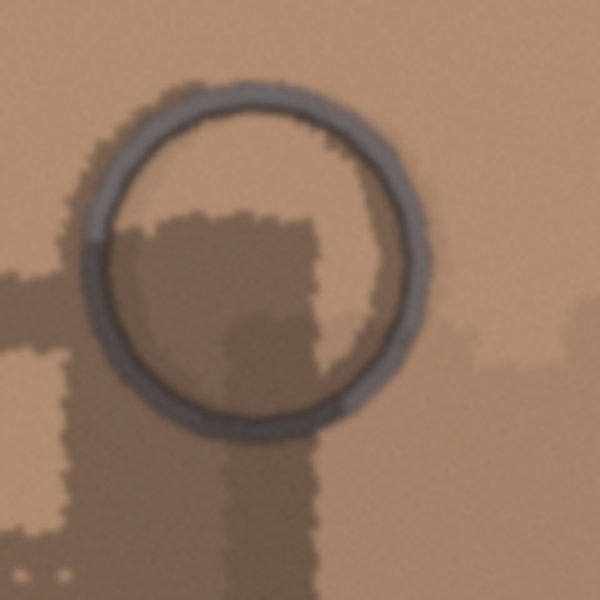

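The sleeve is the thin dark ring at (311,127), the only plain tube in view.

```bash
python3 - <<'E'
from h import *
d=np.load('pics/s1.npz');f=lambda u,v:ray((260+u/5,75+v/5),d['K'],d['T'],.018)
p=f(257,261);print(p.round(4),np.linalg.norm(f(82,261)-f(432,261)))
import subprocess
for i in range(4):
    print(subprocess.run(['python3','go.py',str(p[0]),str(p[1])],capture_output=True,text=True).stdout); vision.snapshot('side')
E
```

```text
[ 0.5206 -0.2919  0.018 ] 0.06096877395473577
tool [ 0.5358 -0.2224  0.243 ] yaw -103.77 need tx,ty 0.0711 -0.0018 open 0.0878 F [-0.3  1.1 -0.7]

this script no longer has the robotException ignored in: <_io.TextIOWrapper mode='rw' encoding='UTF-8'>
Traceback (most recent call last):
BrokenPipeError: [Errno 32] Broken pipe
```

```bash
python3 look.py s2; python3 - <<'E'
from h import *
a=np.load('pics/s1.npz');d=np.load('pics/s2.npz');print('imgdiff',np.abs(a['img'].astype(int)-d['img']).mean())
f=lambda u,v:ray((260+u/5,75+v/5),d['K'],d['T'],.018)
print(f(257,261).round(4))
E
python3 crop.py s2 260 75 120 5; python3 go.py .521 -.290
```

```text
14.9833 [ 0.5358 -0.2224  0.243 ] [ 179.99    0.   -103.77]
imgdiff 2.1574446614583334
[ 0.5218 -0.2896  0.018 ]
tool [ 0.536  -0.2221  0.2431] yaw -103.73 need tx,ty 0.0695 -0.0015 open 0.0874 F [-0.4 -0.  -0.1]
```

View pics/s2_c260_75.png

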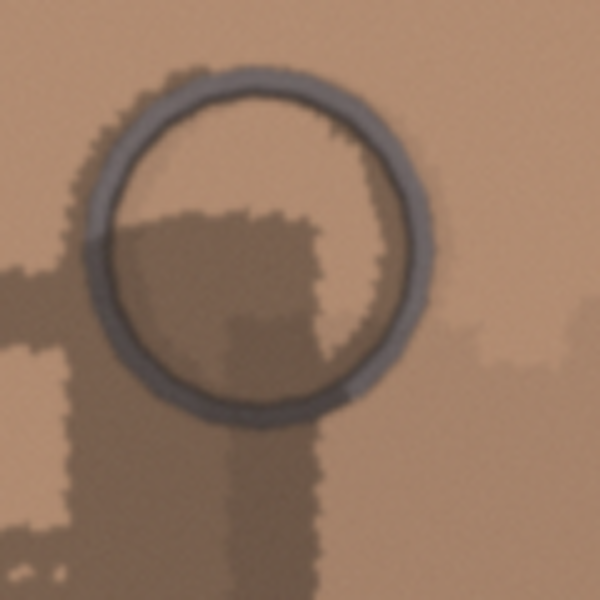

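```bash
python3 - <<'E'
from h import *
d=np.load('pics/s2.npz');print(ray((260+260/5,75+248/5),d['K'],d['T'],.018).round(4))
E
python3 go.py .5212 -.2922
```

```text
[ 0.5207 -0.2916  0.018 ]
tool [ 0.536  -0.2221  0.2431] yaw -103.73 need tx,ty 0.0716 -0.0023 open 0.0874 F [-0.4 -0.  -0.1]
```

```bash
python3 -m handwheel '[[[0.0236,-0.0006,0.01,0,0],[0.0236,-0.0006,0.01,0,0],[0.0236,-0.0005,0.02,0,0],[0,0,0.025,0,0],[0,0,0.03,0,0],[0,0,0.03,0,0],[0,0,0.03,0,0],[0,0,0.025,0,0],[0,0,0.02,0,0],[0,0,0.015,0,0],[0,0,0.007,0,0],[0,0,0,0,0],[0,0,0,0,0],[0,0,0,0,0]]]'; python3 go.py 0.5207 -0.2918
```

```text
clock: 16.2
tool_pos: [0.5219, -0.2919, 0.0223]
orientation: [-179.9, -0.0, -103.7]
force: [0.8, -0.7, -0.2]
opening: 0.0874
tool [ 0.5219 -0.2919  0.0223] yaw -103.73 need tx,ty 0.0002 0.0011 open 0.0874 F [ 0.8 -0.7 -0.2]
```

```bash
python3 -m handwheel '[[[0,0.001,0.001,0,0.2],[0,0,0,0,0.6],[0,0,0,0,1],[0,0,0,0,1],[0,0,0,0,1],[0,0,0,0,1],[0,0,0,0,1],[0,0,0,0,1]]]';  python3 -m handwheel '[[[0,0,0,0,1],[0,0,-0.005,0,1],[0,0,-0.01,0,1],[0,0,-0.02,0,1],[0,0,-0.03,0,1],[0,0,-0.035,0,1],[0,0,-0.035,0,1],[0,0,-0.03,0,1],[0,0,-0.015,0,1],[0,0,0,0,1],[0,0,0,0,1]]]'; python3 held.py held2 0.002 0 0.003; python3 go.py .531 .2032
```

```text
clock: 16.87
tool_pos: [0.5203, -0.2919, 0.0205]
orientation: [-180.0, -0.0, -103.8]
force: [-0.9, 0.8, 5.9]
opening: 0.0601
clock: 17.78
tool_pos: [0.5199, -0.2916, 0.2013]
orientation: [-179.9, 0.0, -103.8]
force: [-1.0, -0.5, -0.8]
opening: 0.0598
tool [ 0.5192 -0.2914  0.1999] yaw -103.8 need tx,ty -0.4832 0.1066 open 0.0598 F [-0.6  0.  -1.8]
```

View pics/held2.png

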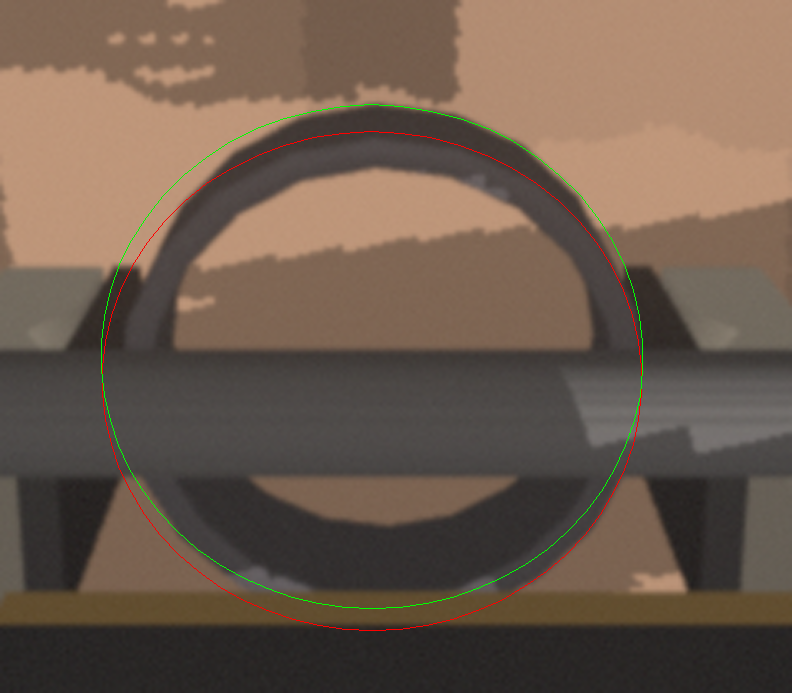

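```bash
python3 -m handwheel '[[[-0.015,0.0033,0,0,1],[-0.03,0.0067,0,0,1],[-0.0315,0.007,0,0,1],[-0.0315,0.007,0,0,1],[-0.0315,0.007,0,0,1],[-0.0315,0.007,0,0,1],[-0.0315,0.007,0,0,1],[-0.0315,0.007,0,0,1],[-0.0315,0.007,0,0,1],[-0.0315,0.007,0,0,1],[-0.0315,0.007,0,0,1],[-0.0315,0.007,0,0,1],[-0.0315,0.007,0,0,1],[-0.0315,0.007,0,0,1],[-0.0315,0.007,0,0,1],[-0.02,0.004,0,0,1],[-0.0081,0.0018,0,0,1],[0,0,0,0,1],[0,0,0,0,1],[0,0,0,0,1]]]'; python3 go.py .531 .2032; python3 -c "
from h import *
vision.snapshot('side')"; python3 go.py .531 .2032
```

```text
clock: 19.5
tool_pos: [0.5306, 0.2013, 0.1992]
orientation: [179.9, -0.1, -103.8]
force: [0.5, -0.3, -0.4]
opening: 0.06
tool [0.5306 0.2013 0.1992] yaw -103.81 need tx,ty -0.002 0.0001 open 0.06 F [ 0.5 -0.3 -0.4]
tool [0.5308 0.2012 0.1995] yaw -103.84 need tx,ty -0.002 0.0003 open 0.0601 F [ 0.9  0.4 -1.6]
```

```bash
python3 -m handwheel '[[[-0.001,0,0.015,0,1],[0,0,0.03,0,1],[0,0,0.03,0,1],[0,0,0.02,0,1],[0,0,0.007,0,1],[0,0,0,0,1],[0,0,0,0,1],[0,0,0,0,1]]]'; python3 go.py .531 .2032; python3 -m handwheel '[[[0,0,0.002,0,1],[0,0,0.002,0,1],[0,0,0,0,1]]]';python3 -m handwheel '[[[0,0,0.002,0,1],[0,0,0.002,0,1],[0,0,0,0,1]]]'; python3 go.py 0.531 0.2032
```

```text
clock: 20.22
tool_pos: [0.5324, 0.2036, 0.0997]
orientation: [-179.9, 0.1, -103.8]
force: [0.5, -0.1, -1.5]
opening: 0.0602
tool [0.5324 0.2036 0.0997] yaw -103.79 need tx,ty 0.0007 0.0013 open 0.0602 F [ 0.5 -0.1 -1.5]
clock: 20.47
tool_pos: [0.5314, 0.2035, 0.0945]
orientation: [-180.0, 0.0, -103.8]
force: [-0.5, -0.3, -0.8]
opening: 0.0601
clock: 20.72
tool_pos: [0.5311, 0.2032, 0.0897]
orientation: [180.0, -0.0, -103.8]
force: [-0.6, 0.3, -1.2]
opening: 0.0598
tool [0.5311 0.2032 0.0897] yaw -103.78 need tx,ty 0.0001 0.0001 open 0.0598 F [-0.6  0.3 -1.2]
```

```bash
python3 -m handwheel '[[[0,0,0.003,0,1],[0,0,0.002,0,1],[0,0,0,0,1]]]';python3 -m handwheel '[[[0,0,0.005,0,1],[0,0,0.005,0,1],[0,0,0.004,0,1],[0,0,0,0,1],[0,0,0,0,1]]]'; python3 -m handwheel '[[[0,0,0.002,0,1],[0,0,0.001,0,1],[0,0,0,0,1],[0,0,0,0,1]]]'; python3 go.py 0.531 0.2032
```

```text
clock: 20.97
tool_pos: [0.5311, 0.2032, 0.0845]
orientation: [180.0, -0.0, -103.8]
force: [-0.4, -0.0, -1.4]
opening: 0.0601
clock: 21.38
tool_pos: [0.5313, 0.2033, 0.0706]
orientation: [180.0, -0.0, -103.8]
force: [0.7, -0.3, -0.6]
opening: 0.0597
clock: 21.72
tool_pos: [0.5313, 0.2033, 0.068]
orientation: [180.0, -0.0, -103.8]
force: [-0.1, -0.1, -0.5]
opening: 0.0603
tool [0.5313 0.2033 0.068 ] yaw -103.78 need tx,ty 0.0002 0.0003 open 0.0603 F [-0.1 -0.1 -0.5]
```

```bash
python3 -m handwheel '[[[0,0,0.001,0,1],[0,0,0.001,0,1],[0,0,0,0,1],[0,0,0,0,1]]]';python3 -m handwheel '[[[0,0,0.001,0,1],[0,0,0,0,1],[0,0,0,0,1]]]'; python3 -m handwheel '[[[0,0,0.001,0,1],[0,0,0,0,1],[0,0,0,0,1]]]'; python3 go.py 0.531 0.2032
```

```text
clock: 22.05
tool_pos: [0.5313, 0.2034, 0.066]
orientation: [180.0, -0.0, -103.8]
force: [-0.6, -0.2, -0.9]
opening: 0.0597
clock: 22.3
tool_pos: [0.5313, 0.2034, 0.065]
orientation: [180.0, -0.0, -103.8]
force: [0.8, -0.9, -2.2]
opening: 0.0606
clock: 22.55
tool_pos: [0.5314, 0.2033, 0.0645]
orientation: [-180.0, 0.0, -103.8]
force: [-2.8, -1.4, 4.8]
opening: 0.0598
tool [0.5314 0.2033 0.0645] yaw -103.77 need tx,ty 0.0002 0.0003 open 0.0598 F [-2.8 -1.4  4.8]
```

```bash
python3 -m handwheel '[[[0,0,0.0005,0,1],[0,0,0,0,1],[0,0,-0.0005,0,0.3],[0,0,0,0,0.1],[0,0,0,0,0],[0,0,0,0,0],[0,0,0,0,0],[0,0,0,0,0]]]';python3 -m handwheel '[[[0,0,-0.01,0,0],[0,0,-0.02,0,0],[0,0,-0.03,0,0],[0,0,-0.035,0,0],[-0.01,0,-0.035,0,0],[-0.025,0,-0.03,0,0],[-0.025,0,-0.018,0,0],[-0.006,0,0,0,0],[0,0,0,0,0],[0,0,0,0,0],[0,0,0,0,0],[0,0,0,0,0]]]'; python3 look.py hub4; python3 crop.py hub4 230 50 160 4; python3 go.py .6455 -.060
```

```text
clock: 23.22
tool_pos: [0.5314, 0.2034, 0.0639]
orientation: [-180.0, -0.0, -103.8]
force: [0.3, -0.3, 0.3]
opening: 0.086
clock: 24.22
tool_pos: [0.5464, 0.2663, 0.241]
orientation: [179.9, -0.1, -103.8]
force: [0.7, -0.6, 0.2]
opening: 0.0878
24.2167 [0.5464 0.2663 0.241 ] [ 1.7993e+02 -1.0000e-01 -1.0381e+02]
tool [0.5466 0.2664 0.2412] yaw -103.82 need tx,ty 0.2933 -0.174 open 0.0874 F [-0.6  0.5 -1.4]
```

View pics/hub4_c230_50.png

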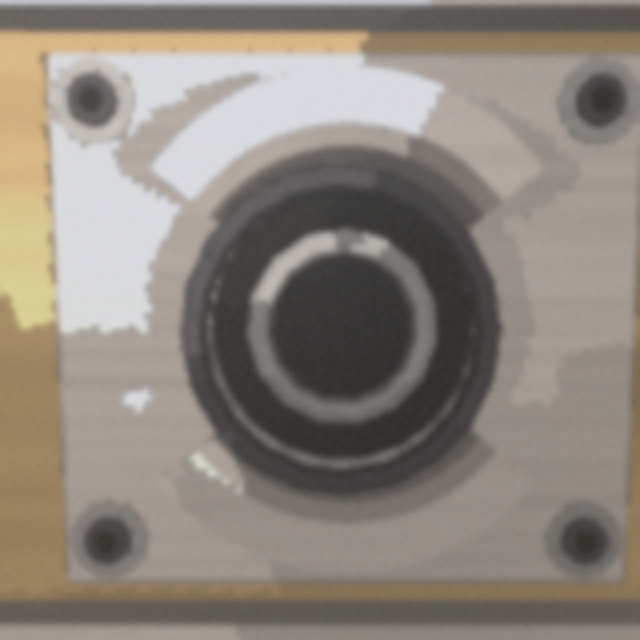

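Picture: the sleeve sits concentric over the wide bearing, with its ring at crop (341,328). Next is the narrow bearing.

```bash
python3 -m handwheel '[[[0.0293,-0.0174,0,0,0],[0.0293,-0.0174,0,0,0],[0.0293,-0.0174,0,0,0],[0.0293,-0.0174,0,0,0],[0.0293,-0.0174,0,0,0],[0.0293,-0.0174,0,0,0],[0.0293,-0.0174,0,0,0],[0.0293,-0.0174,0,0,0],[0.0293,-0.0174,0,0,0],[0.0293,-0.0174,0,0,0],[0,0,0,0,0],[0,0,0,0,0],[0,0,0,0,0],[0,0,0,0,0],[0,0,0,0,0]]]'; python3 look.py n1 narrow_bearing tape_measure 2>/dev/null; python3 crop.py n1 252 60 120 5
```

```text
clock: 25.52
tool_pos: [0.6461, -0.0577, 0.2421]
orientation: [180.0, 0.0, -103.7]
force: [0.1, 0.1, -0.3]
opening: 0.0879
25.5167 [ 0.6461 -0.0577  0.2421] [ 1.8000e+02  1.0000e-02 -1.0371e+02]
narrow_bearing 0.69 [304.5 107.7] [ 0.6293 -0.1259] 0.99 [153. 144. 138.]
```

View pics/n1.png

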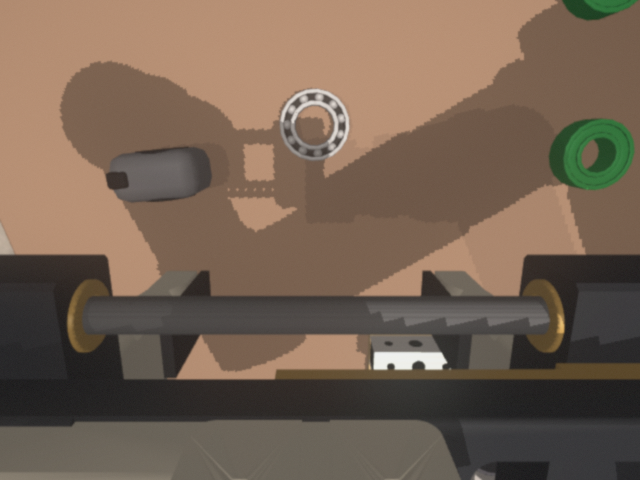

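View pics/n1_c252_60.png

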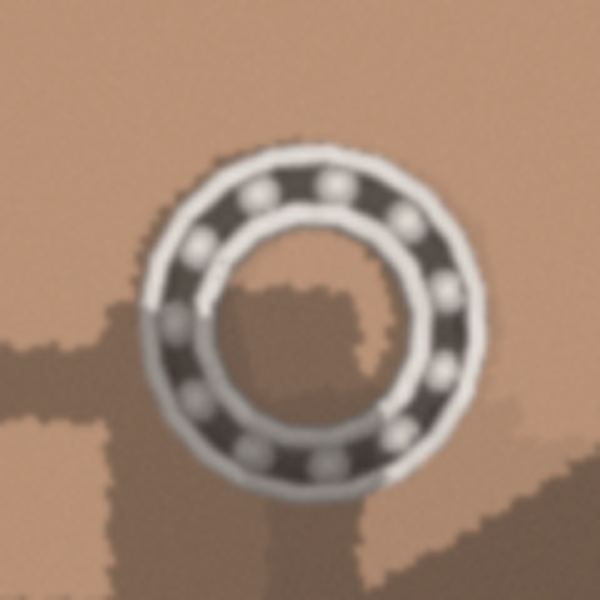

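The narrow bearing is at (315,124), with open faces and 11 balls. The tape measure's near edge is at (208,170). The fingers clear it, but I grip 3 mm higher so the gripper's body also clears it.

```bash
python3 - <<'E'
from h import *
d=np.load('pics/n1.npz');K,T=d['K'],d['T'];f=lambda u,v:ray((252+u/5,60+v/5),K,T,.014)
p=f(314,322);print(p.round(4),np.linalg.norm(f(141,321)-f(487,321)))
for q in((208,148),(205,195)):print('tape',ray(q,K,T,.055).round(3))
E
python3 go.py 0.6293 -0.1261
```

```text
[ 0.6286 -0.1265  0.014 ] 0.060744204100357614
tape [ 0.715 -0.128  0.055]
tape [ 0.729 -0.093  0.055]
tool [ 0.6462 -0.0578  0.2423] yaw -103.72 need tx,ty 0.0704 0.0003 open 0.0878 F [0.3 0.8 0.8]
```

```bash
python3 -m handwheel '[[[0.0235,0.0003,0.01,0,0],[0.0235,0.0003,0.01,0,0],[0.0235,0.0003,0.02,0,0],[0,0,0.025,0,0],[0,0,0.03,0,0],[0,0,0.03,0,0],[0,0,0.03,0,0],[0,0,0.025,0,0],[0,0,0.02,0,0],[0,0,0.012,0,0],[0,0,0.006,0,0],[0,0,0,0,0],[0,0,0,0,0],[0,0,0,0,0]]]'; python3 go.py 0.6286 -0.1265
```

```text
clock: 26.88
tool_pos: [0.6297, -0.1267, 0.0256]
orientation: [-179.9, 0.0, -103.8]
force: [0.0, -0.5, 0.4]
opening: 0.0876
tool [ 0.6297 -0.1267  0.0256] yaw -103.75 need tx,ty 0.0 0.0011 open 0.0876 F [ 0.  -0.5  0.4]
```

```bash
python3 -m handwheel '[[[0,0.0005,0.002,0,0.2],[0,0,0,0,0.6],[0,0,0,0,1],[0,0,0,0,1],[0,0,0,0,1],[0,0,0,0,1],[0,0,0,0,1],[0,0,0,0,1]]]';  python3 -m handwheel '[[[0,0,0,0,1],[0,0,-0.005,0,1],[0,0,-0.01,0,1],[0,0,-0.02,0,1],[0,0,-0.03,0,1],[0,0,-0.035,0,1],[0,0,-0.035,0,1],[0,0,-0.03,0,1],[0,0,-0.015,0,1],[0,0,0,0,1],[0,0,0,0,1],[0,0,0,0,1],[0,0,0,0,1]]]'; python3 held.py held3 0.009 0 0.003; python3 go.py .5312 .2033
```

```text
clock: 27.55
tool_pos: [0.6285, -0.1267, 0.0225]
orientation: [-180.0, 0.0, -103.8]
force: [0.4, 0.4, 3.2]
opening: 0.0603
clock: 28.63
tool_pos: [0.6271, -0.1266, 0.2005]
orientation: [179.8, -0.0, -103.8]
force: [0.5, 0.8, -2.0]
opening: 0.0601
tool [ 0.6273 -0.1267  0.2005] yaw -103.79 need tx,ty -0.2976 0.1719 open 0.0598 F [-0.3 -0.3 -1.6]
```

View pics/held3.png

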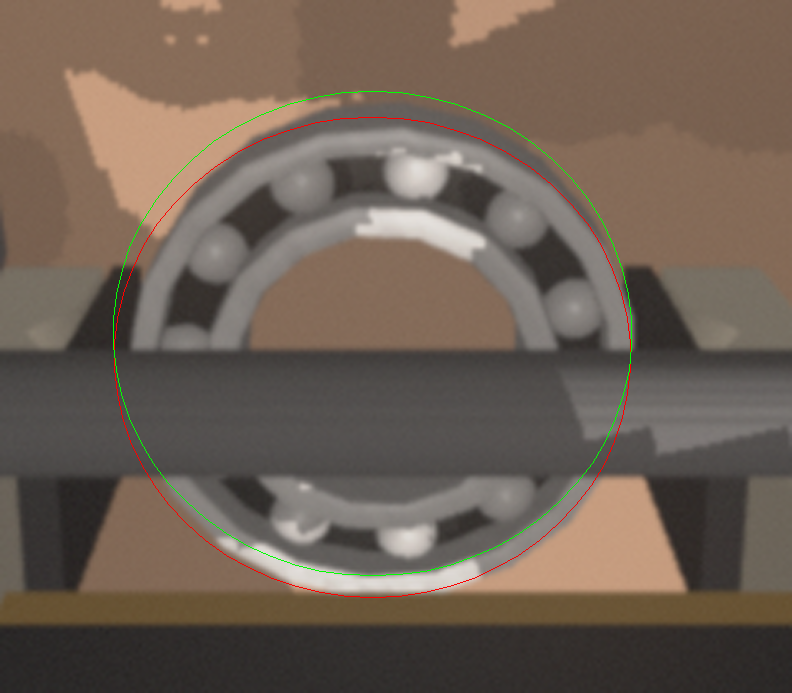

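```bash
python3 -m handwheel '[[[-0.015,0.0087,0,0,1],[-0.029,0.0168,0,0,1],[-0.029,0.0168,0,0,1],[-0.029,0.0168,0,0,1],[-0.029,0.0168,0,0,1],[-0.029,0.0168,0,0,1],[-0.029,0.0168,0,0,1],[-0.029,0.0168,0,0,1],[-0.029,0.0168,0,0,1],[-0.029,0.0168,0,0,1],[-0.0206,0.012,0,0,1],[0,0,0,0,1],[0,0,0,0,1],[0,0,0.02,0,1],[0,0,0.03,0,1],[0,0,0.02,0,1],[0,0,0,0,1],[0,0,0,0,1],[0,0,0,0,1],[0,0,0,0,1]]]'; python3 go.py .5312 .2033;  python3 - <<'E'
from h import *
for c,(x,y) in dict(side=(210,110),scene=(320,130)).items():
    s=vision.snapshot(c);im=s['color'][y:y+110,x:x+140,::-1]; cv2.imwrite(f'pics/{c}5c.png',cv2.resize(im,None,fx=5.5,fy=5.5,interpolation=cv2.INTER_CUBIC))
E
python3 go.py .5312 .2033
```

```text
clock: 30.35
tool_pos: [0.5328, 0.2025, 0.1336]
orientation: [-179.9, 0.1, -103.8]
force: [-0.6, 0.6, -1.1]
opening: 0.06
tool [0.5328 0.2025 0.1336] yaw -103.79 need tx,ty -0.0004 0.0018 open 0.06 F [-0.6  0.6 -1.1]
tool [0.5326 0.2026 0.1335] yaw -103.78 need tx,ty -0.0004 0.0015 open 0.06 F [ 0.   0.1 -0.9]
```

View pics/side5c.png

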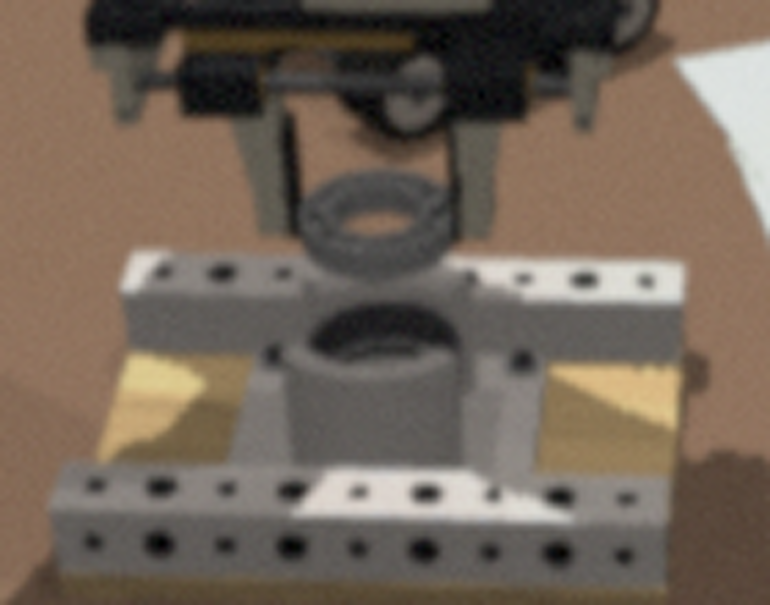

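View pics/scene5c.png

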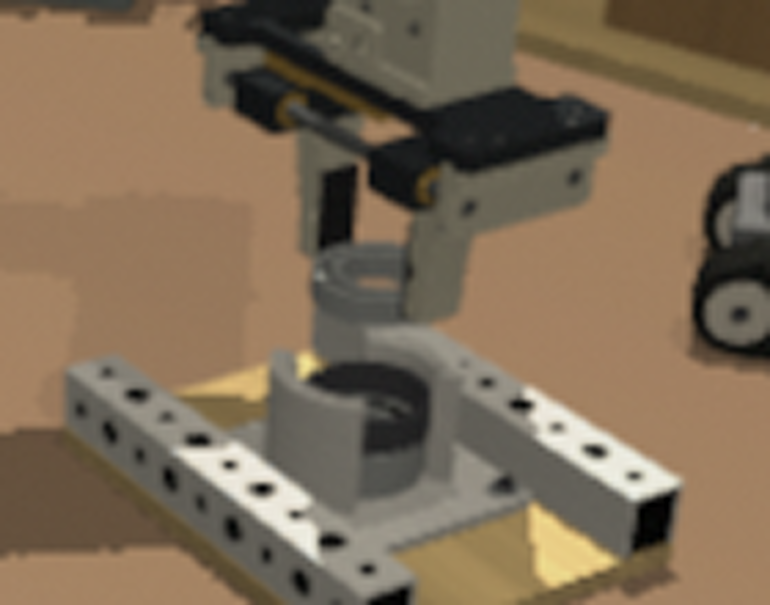

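The bearing is level over the bore, and the sleeve is seen home. I descend.

```bash
python3 -m handwheel '[[[0,0.0012,0.015,0,1],[0,0,0.012,0,1],[0,0,0.005,0,1],[0,0,0,0,1],[0,0,0,0,1],[0,0,0,0,1]]]'; python3 go.py .5312 .2033; python3 -m handwheel '[[[0,0,0.002,0,1],[0,0,0.002,0,1],[0,0,0,0,1]]]';python3 -m handwheel '[[[0,0,0.002,0,1],[0,0,0.001,0,1],[0,0,0,0,1]]]'; python3 go.py 0.5312 0.2033
```

```text
clock: 30.95
tool_pos: [0.5312, 0.203, 0.101]
orientation: [-179.9, 0.1, -103.8]
force: [1.1, 0.3, -1.3]
opening: 0.0599
tool [0.5312 0.203  0.101 ] yaw -103.76 need tx,ty -0.0003 0.0001 open 0.0599 F [ 1.1  0.3 -1.3]
clock: 31.2
tool_pos: [0.5305, 0.2026, 0.0959]
orientation: [180.0, 0.0, -103.8]
force: [0.9, -1.1, -0.4]
opening: 0.0599
clock: 31.45
tool_pos: [0.5305, 0.2025, 0.0928]
orientation: [180.0, -0.0, -103.8]
force: [-0.2, -0.0, -2.3]
opening: 0.0601
tool [0.5305 0.2025 0.0928] yaw -103.78 need tx,ty -0.0009 -0.0005 open 0.0601 F [-0.2 -0.  -2.3]
```

```bash
python3 -m handwheel '[[[0,0,0.002,0,1],[0,0,0.002,0,1],[0,0,0.001,0,1],[0,0,0,0,1],[0,0,0,0,1]]]'; python3 -m handwheel '[[[0,0,0.001,0,1],[0,0,0.001,0,1],[0,0,0,0,1],[0,0,0,0,1]]]';python3 -m handwheel '[[[0,0,0.001,0,1],[0,0,0,0,1],[0,0,0,0,1]]]'; python3 go.py 0.5312 0.2033
```

```text
clock: 31.87
tool_pos: [0.5306, 0.2025, 0.0879]
orientation: [180.0, -0.0, -103.8]
force: [0.5, -0.8, -2.7]
opening: 0.0599
clock: 32.2
tool_pos: [0.5306, 0.2026, 0.086]
orientation: [180.0, -0.0, -103.8]
force: [-0.0, 0.3, -2.2]
opening: 0.0597
clock: 32.45
tool_pos: [0.5306, 0.2026, 0.085]
orientation: [180.0, -0.0, -103.8]
force: [-0.4, 0.2, -1.5]
opening: 0.0601
tool [0.5306 0.2026 0.085 ] yaw -103.78 need tx,ty -0.0009 -0.0004 open 0.0601 F [-0.4  0.2 -1.5]
```

```bash
python3 -m handwheel '[[[0,0,0.001,0,1],[0,0,0,0,1],[0,0,0,0,1]]]'; python3 -m handwheel '[[[0,0,0.001,0,1],[0,0,0,0,1],[0,0,0,0,1]]]'; python3 go.py 0.5312 0.2033
```

```text
clock: 32.7
tool_pos: [0.5308, 0.2027, 0.0844]
orientation: [-180.0, 0.0, -103.8]
force: [-1.5, -0.8, 2.1]
opening: 0.06
clock: 32.95
tool_pos: [0.5308, 0.2027, 0.0843]
orientation: [-180.0, 0.0, -103.8]
force: [-4.5, -1.0, 11.4]
opening: 0.0601
tool [0.5308 0.2027 0.0843] yaw -103.75 need tx,ty -0.0007 -0.0002 open 0.0601 F [-4.5 -1.  11.4]
```

Contact at the expected height (0.0843 against 0.0845). I release and retreat.

```bash
python3 -m handwheel '[[[0,0,-0.001,0,1],[0,0,0,0,0.3],[0,0,0,0,0.1],[0,0,0,0,0],[0,0,0,0,0],[0,0,0,0,0],[0,0,0,0,0]]]';python3 -m handwheel '[[[0,0,-0.01,0,0],[0,0,-0.02,0,0],[0,0,-0.03,0,0],[0,0,-0.035,0,0],[-0.015,0,-0.035,0,0],[-0.025,0,-0.028,0,0],[-0.025,0,0,0,0],[-0.001,0,0,0,0],[0,0,0,0,0],[0,0,0,0,0],[0,0,0,0,0],[0,0,0,0,0]]]'; python3 look.py hub5; python3 crop.py hub5 230 50 160 4;python3 - <<'E'
from h import *
for c,(x,y) in dict(side=(210,110),scene=(320,130)).items():
    s=vision.snapshot(c);im=s['color'][y:y+110,x:x+140,::-1]; cv2.imwrite(f'pics/{c}6c.png',cv2.resize(im,None,fx=5.5,fy=5.5,interpolation=cv2.INTER_CUBIC))
E
```

```text
clock: 33.53
tool_pos: [0.5307, 0.2026, 0.0839]
orientation: [180.0, -0.0, -103.8]
force: [-0.0, -0.5, -0.2]
opening: 0.0859
clock: 34.53
tool_pos: [0.5461, 0.2659, 0.242]
orientation: [180.0, -0.0, -103.8]
force: [0.4, 0.5, -0.7]
opening: 0.0876
34.5333 [0.5461 0.2659 0.242 ] [ 1.7998e+02 -3.0000e-02 -1.0381e+02]
```

View pics/hub5_c230_50.png

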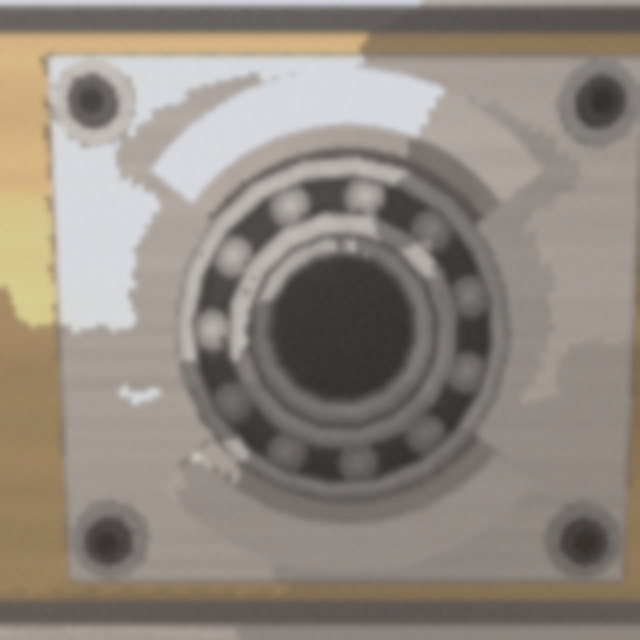

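View pics/side6c.png

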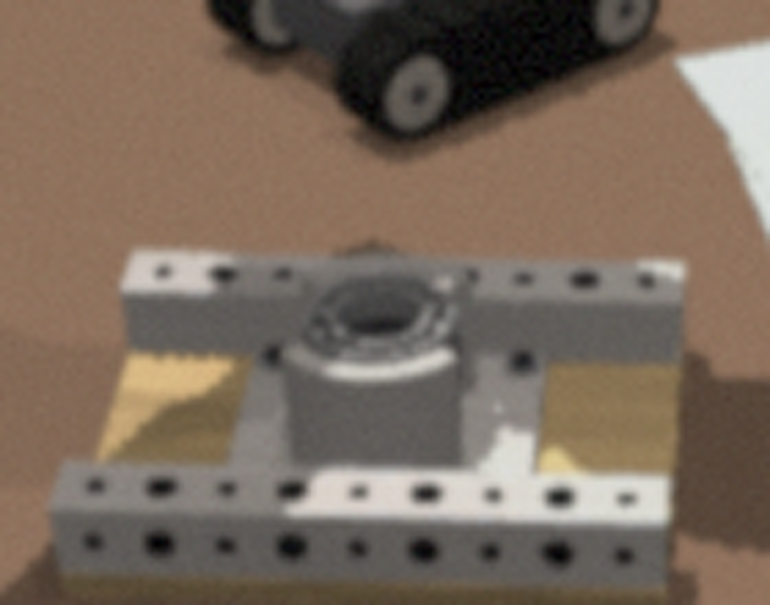

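View pics/scene6c.png

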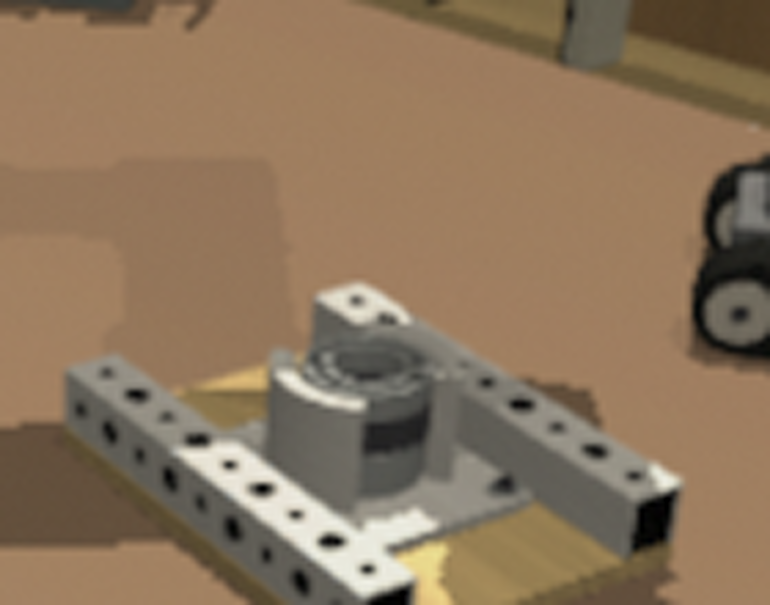

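All three views show the stack home: the narrow bearing is flush with the rim, and the wide–sleeve–narrow bands are even in the slot. The gripper is clear, so I hand in.

```bash
python3 -c "
from plant import close_job
print(close_job())"
```

```text
the job is handed in; nothing more can be done
None
```

I assembled the hub in order: wide bearing, sleeve, narrow bearing. Each was gripped through the puller slots, lowered until it made contact, then released. I handed the job in at about 34.6 s, and it reported no verdict.

- **Seating:** each ring met resistance within about 1 mm of its expected height, at 5–14 N. The last pictures show the narrow bearing level, centred and flush with the rim, with all three bands even in the slot.
- **Robot:** the gripper was open and well above the hub at the end, with no force on the tool.
- **Bystanders:** I did not re-measure the tape measure, breadboard or screwdriver at the end. The arm felt no contact near them. The green look-alikes were left alone.
- **Disagreements:** the three cameras differed by 4–9 mm on where the hub is. I used the wrist camera, adjusted by about 2 mm towards the side camera, and all three rings entered the bore without measurable side force. One early wrist picture of the sleeve was taken while the arm was still settling, so I took it again before the grasp.

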